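# Slide a board carrier under a spring clip

### The job

With one fingertip hold down the paddle of the spring clip on the board holder, so that its foot lifts, and with the other fingertip push the flat board carrier along the channel beneath the foot until it is fully home against the end stop. Keep the clip held down until the carrier is home, then let go so that the clip clamps it. Nothing is to be gripped or lifted: the carrier stays flat in its channel, and the things standing around are left alone.

Things in the scene. Friction and masses are not known exactly. Their poses are not given: they have to be found in the camera images.
- holder: board holder fixed to the bench, aluminium base 150 x 110 x 6 mm. Origin: centre of its underside. +x runs along its channel from the open mouth to the end stop (push direction), +y from the channel to the clip's paddle, z up. Dark deck (channel floor) at z = 16 mm. Axle of the clip along x at y = 10, z = 19 mm; its two posts (x = -71 and +43, y = 6 to 16 mm) reach z = 25 mm
- channel_end (a point): middle of the end stop's foot: holder x = 62, y = -20 (centre line of the channel), z = 16 mm (deck). Axes as the holder. The stop stands 14 mm above the deck, the two guide rails 7 mm; they are 43 mm apart, so the carrier has 1.5 mm play each side
- clip (a joint): angle (rad) of the one-piece steel spring clip: 0 = at rest, foot down, barring the channel; 0.42 = paddle pressed fully down (limit). Pressing the paddle lifts the foot. The spring closes it: on the paddle 28 mm from the axle it takes about 3 N to start, 7 N fully down. The 8 mm thick carrier passes beneath the foot above about 0.23; with the carrier clamped it reads about 0.21
- paddle (a point): point on top of the clip's flat smooth paddle, mid-length (holder x = -14 mm), 28 mm from the axle; moves with it. At rest at holder y = 36, z = 29 mm, fully down at y = 38, z = 18 mm (2 mm above the deck). Paddle spans holder x = -67 to 39, y = 14 to 52 mm, slants up away from the axle by (0.42 - angle) rad; outer edge z = 36 mm at rest. A pressing fingertip can slide along x
- clip_foot (a point): where the clip's foot is at rest: holder x = 52 (middle), y = -18, z = 18 mm (its underside, 2 mm over the deck; fixed point of the holder, does not rise). The foot is 10 mm long along x (47 to 57 mm); it rises about 28 mm per rad of the clip. Its arm, which crosses from the axle, tops out 35 mm above the holder's underside at rest, 46 mm when open
- carrier_rear (a point): middle of the bottom rear edge of the loose carrier; axes as the carrier, +x forward. The rear end is an upturned lip, full width (40 mm), 4 mm thick, 18 mm high from the deck: the face to push. The front edge is 64 mm ahead of this point. Home: this point at holder x = -2, y = -20, z = 16 mm
- carrier: board carrier: loose flat grey plastic plate 64 x 40 x 8 mm with a rear lip and a small circuit board fixed on top (21 mm above the deck), front 17 mm bare. Origin: centre of its underside, x forward, z up. Starts flat in the channel, front edge 4 to 23 mm short of the foot (19 to 38 mm short of the stop). Home: holder x = 30, y = -20, z = 16 mm. About 0.1 kg
- spool: bystander: reel of solder, 55 mm across and 47 mm high, origin at the centre of its underside; leave alone
- adapter: bystander: black plug-in power adapter 32 x 64 x 26 mm, lying, origin under its middle; leave alone
- plug: bystander: small black moulded plug 18 x 34 x 15 mm, origin under its middle; leave alone
- flux_tin: bystander: low round tin, 50 mm across and 18 mm high, origin at the centre of its underside; leave alone

How it is judged:
By the outcome, as a careful person would: the job done as asked, in the order asked, and still so for the second after the job is handed in, with the robot touching nothing.
It also fails if it takes over 38 s, if anything falls off the work surface, if the arm or the gripper's body presses on something with over 40 N, if the wrist force passes 120 N, or if a joint passes its speed limit or range.

### The arm

A 6-joint arm with a two-finger parallel gripper is mounted at the origin on a cart in front of the work surface, level with it; the furniture and walls round the work are solid. World frame = base frame: x ahead of the robot, y to its left, z up, the work surface at z = 0. Lengths are in m, angles in rad, forces in N, time in s.
With the tool pointing down it reaches from about 0.35 to 0.85 m from the base axis. Payload 8.1 kg.
Tool frame: the origin (TCP) lies midway between the tips of the shut fingers; the grasp point (between the pads) lies 19 mm behind it; z points along the fingers, y is the direction in which the jaws open and shut (so a half turn about z gives the same grasp; the last joint's range is limited). The gripper opens to 85 mm and grips with 20 to 120 N. Pads are 22 mm wide; open, the fingers measure 114 mm over their backs; the gripper's body (76 mm by 85 mm) begins 54 mm behind the grasp point. The pads swing forward as they close: fully open they stand 13 mm farther back than shut.
Start: joints at [-1.322, 0.13, 1.488, -0, 1.523, -0.085], TCP at [0.197, -0.567, 0.193] pointing down, gripper open.
Joint ranges: [-2.96, 2.96], [-0.89, 2.26], [0.02, 2.5], [-1.34, 4.48], [0, 2.73], [-2.66, 2.66]. Speed limits (rad/s): [2.39, 2.39, 2.79, 3.14, 3.14, 3.14].

### API

Orientations are given as a unit quaternion [w, x, y, z].
In Python, from workcell import * gives the robot as it stands. The module is installed in compiled form; this text tells all that it offers.
- The arm moves only by the shell command python3 -m crank 'ROWS' [OPENING] [FORCE]. ROWS is JSON, a list of rows, each an object of numbers: "x", "y", "z": the shift along the tool's x, y, z in cm; "turn": the turn about the tool's z in degrees. In form: [{"x": .., "y": .., "z": .., "turn": ..}, ...]. A call has 1 to 20 rows; each row shifts and turns the pose as measured when the row begins, along the tool's axes as they then stand; what a row does not reach is not made up. A row lasts 1/8 s, in which the tool goes at most 62.5 mm and 10.7 degrees, less where a joint would pass 70% of its speed; a pose out of reach is approached as far as the arm can. A call with a gripper value outside its range is refused whole. OPENING is the closure, from -1 (fully open) to 1 (shut), so that 0 is half open, set as the call begins (- or left out, the last holds). The fingers move at their own pace and stop on an object; FORCE is the grip in N (left out, the last holds). Time passes only in rows, so rows that do not move let the fingers close. It gives the time, the measured TCP pose, the force and the opening at its end, in the units of the state.
- sense(): the state, without advancing time (a new reading comes with each control period).
- capture(name): name is "side" or "top"; returns the picture (420x560x3 uint8, red, green, blue); there is no depth.
- get_calibration(name): a dict with "mtx" (3x3 intrinsics, pixels), "D" ([k1, k2, p1, p2, k3] as OpenCV has them; the pictures are not rectified), "world_to_cam" (4x4, takes a point from world to camera coordinates). Camera axes: x right, y down, z forward; pixel columns grow to the right and rows downward; lengths in m; the calibration is good to about 2 mm. A picture is of the moment at which its call begins. get_calibration takes no time and is no camera call.
- hand_in(): hands the job in, once; it reports no verdict.
Trained networks look in the newest picture that a camera, given by its name, has taken for a name from the list of things; names that differ only in an ending like _2 or _b are one class to them, and where a whole thing is asked for, a point or a joint stands for the part that bears it (a point fixed in the world has none). Each returns a list of dicts, best first, with "score" (0 to 1); they miss things now and then, are a little off and sometimes report something else, mostly with a low value. They report only what shows in the picture. A call takes as long as a camera call.
- masks_of(target, camera): "region" (420x560 bool, what is visible of it) and "rect" ([left, top, right, bottom] in pixels, round what is visible of it).
The state is a dict: "t": time; "joint_positions": joint angles; "dq": joint speeds; "tau": joint torques, N m; "tcp_pos": TCP position; "orientation": TCP orientation; "contact_force": force on the tool from outside, world axes, zero at the start; "moment": the same for the moment, N m; "grip_width": opening from 0.0 (shut) to 1.0 (fully open).
Only numpy, scipy, OpenCV 4.12 (cv2) and the standard library are available. Lean on these libraries where they do the work, as an engineer would, in place of code of your own. Each camera call takes 0.05 s, during which the arm holds its last target.

## Working session

There is one attempt and no reset: what is moved stays moved. The work goes in short steps, Python scripts to look and compute and a shell command to move; the robot and the scene stay as the last step left them, time stands still between calls to the robot, and variables do not carry over. Pictures are saved under pics/ and viewed, and the job is handed in when it is done.

```bash
mkdir -p pics; python3 - <<'E'
from workcell import *
import cv2
for n in ("side","top"):
    im=capture(n); cv2.imwrite(f"pics/{n}0.png",im[:,:,::-1])
    c=get_calibration(n); print(n,c["mtx"],c["D"],c["world_to_cam"])
    for t in ("holder","carrier","clip","spool","adapter","plug","flux_tin"):
        print(t,[(round(d["score"],2),[int(v) for v in d["rect"]]) for d in masks_of(t,n)][:3])
s=sense();print(s)
E
```

```text
side [[432.98855465   0.         276.46387886]
 [  0.         432.98855465 205.84362271]
 [  0.           0.           1.        ]] [0.03033705 0.         0.         0.         0.        ] [[ 0.99989838 -0.01246249 -0.0069219  -0.47388324]
 [-0.01182106 -0.45344079 -0.89120801  0.04521361]
 [ 0.007968    0.89119927 -0.45354203  0.86799313]
 [ 0.          0.          0.          1.        ]]
holder [(0.93, [230, 195, 301, 244]), (0.15, [244, 198, 273, 223])]
carrier [(0.76, [245, 196, 274, 219])]
clip [(0.56, [252, 194, 299, 227])]
spool [(0.9, [175, 258, 209, 305]), (0.48, [342, 248, 363, 275])]
adapter [(0.64, [225, 169, 245, 191])]
plug [(0.58, [355, 225, 366, 239])]
flux_tin [(0.68, [224, 170, 243, 190]), (0.65, [342, 246, 364, 272]), (0.2, [175, 261, 211, 308])]
top [[525.88082359   0.         271.12090529]
 [  0.         525.88082359 210.3975986 ]
 [  0.           0.           1.        ]] [0.06133849 0.         0.         0.         0.        ] [[ 0.00628703 -0.99995556  0.0070249  -0.01639689]
 [-0.98121439 -0.00752348 -0.19277375  0.48333115]
 [ 0.19281803 -0.00568096 -0.9812
[... 367 characters left out ...]
: 0.8, 'joint_positions': array([-1.32242392e+00,  1.30371455e-01,  1.48816505e+00, -8.63037542e-06,
        1.52298954e+00, -8.54015152e-02]), 'dq': array([ 1.36016369e-03, -1.31208433e-03, -6.49515224e-06,  4.53197754e-04,
       -1.21998542e-03, -2.19630097e-04]), 'tau': array([-7.87392601e-04, -5.69258881e+01, -5.00831509e+01, -1.00045791e-04,
        8.40113189e-04,  1.74622318e-05]), 'tcp_pos': array([ 0.19659064, -0.56690966,  0.1928285 ]), 'orientation': array([ 3.35482774e-05,  9.86106627e-01,  1.66113576e-01, -1.58485087e-06]), 'contact_force': array([ 0.17101266,  0.96453339, -1.23819774]), 'moment': array([ 0.01208395, -0.00389058, -0.02006368]), 'grip_width': 1.0014734648437293}
```

```bash
python3 - <<'E'
import cv2
a=cv2.imread("pics/side0.png")
cv2.imwrite("pics/side0c.png",cv2.resize(a[180:255,215:315],None,fx=8,fy=8,interpolation=cv2.INTER_CUBIC))
a=cv2.imread("pics/top0.png")
cv2.imwrite("pics/top0c.png",cv2.resize(a[185:260,210:310],None,fx=8,fy=8,interpolation=cv2.INTER_CUBIC))
E
```

```text
(no output)
```

View pics/side0.png

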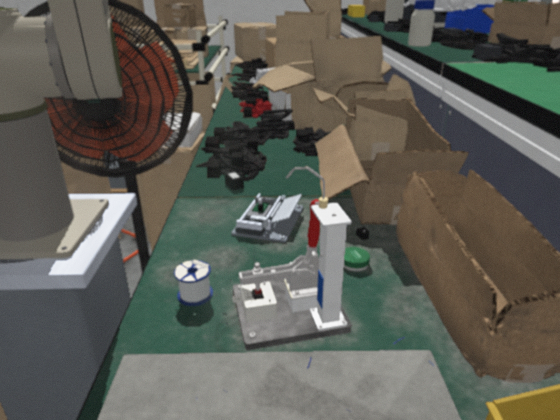

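View pics/top0.png

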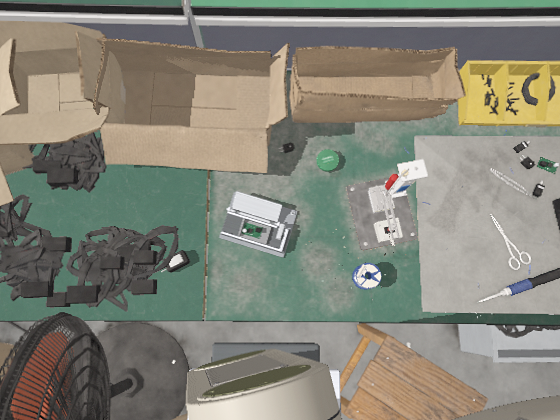

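```bash
ls pics
```

```text
side0.png
side0c.png
top0.png
top0c.png
```

View pics/side0c.png

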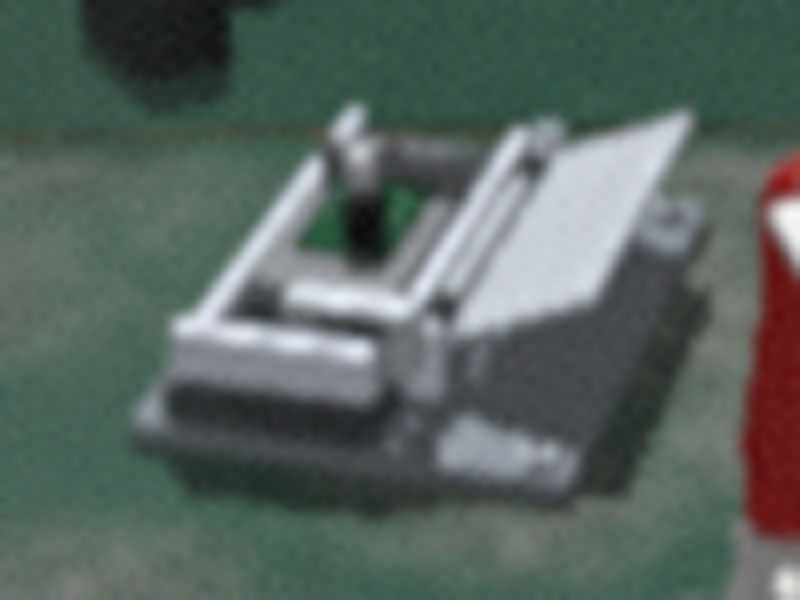

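View pics/top0c.png

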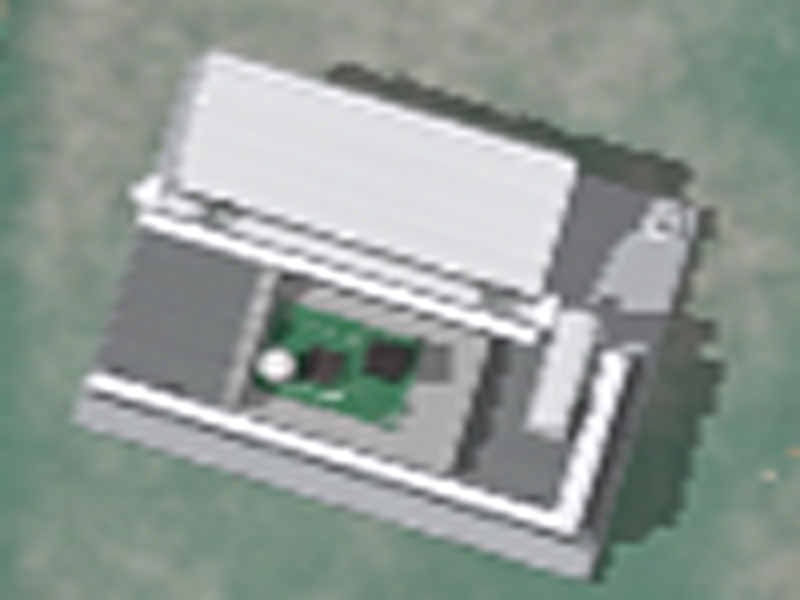

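```bash
cat > h.py <<'E'
import numpy as np, cv2
from scipy.optimize import least_squares
from workcell import *
C={n:get_calibration(n) for n in("side","top")}
OFF={"side":(215,180),"top":(210,185)}
def proj(n,P):
    c=C[n];T=c["world_to_cam"];r,_=cv2.Rodrigues(T[:3,:3])
    return cv2.projectPoints(np.atleast_2d(np.asarray(P,float)),r,T[:3,3].copy(),c["mtx"],c["D"])[0].reshape(-1,2)
def H2W(p,P):
    P=np.atleast_2d(np.asarray(P,float))/1000; c,s=np.cos(p[2]),np.sin(p[2])
    return np.c_[p[0]+c*P[:,0]-s*P[:,1],p[1]+s*P[:,0]+c*P[:,1],P[:,2]]
def overlay(n,pic,p,lines,out,off=None,sz=(100,75)):
    off=off or OFF[n]
    a=pic[off[1]:off[1]+sz[1],off[0]:off[0]+sz[0]]
    a=cv2.resize(a,None,fx=8,fy=8,interpolation=cv2.INTER_CUBIC)
    for L,col in lines:
        q=((proj(n,H2W(p,L))-off+.5)*8-.5).round().astype(int)
        cv2.polylines(a,[q.reshape(-1,1,2)],False,col,1,cv2.LINE_AA)
    cv2.imwrite(out,a)
E
cat > fit.py <<'E'
from h import *
obs={"top":[((-67,52,36),(208,52)),((39,52,36),(577,158)),((39,14,19),(545,300)),((75,-55,3),(597,580)),((-75,-55,6),(78,412)),((62,-41.5,30),(562,522)),
   ((75,55,6),(695,205))],
 "side":[((75,-55,2),(135,432)),((75,55,2),(575,492)),((-67,52,36),(690,112)),((39,52,36),(595,300))]}
def res(p):
    r=[]
    for n,L in obs.items():
        q=proj(n,H2W(p,[a for a,_ in L])); o=np.array([b for _,b in L],float)
        o=(o+.5)/8-.5+OFF[n]
        r.append((q-o).ravel())
    return np.concatenate(r)
s=least_squares(res,[0.45,0.0,-1.8],loss="soft_l1")
print(s.x,s.x[2]*57.3); print(res(s.x).reshape(-1,2).round(1).tolist())
p=s.x; np.save("pose.npy",p)
L=[]
y=(0,255,255)
L.append(([(-75,-55,6),(75,-55,6),(75,55,6),(-75,55,6),(-75,-55,6)],y))
L.append(([(-67,14,19),(39,14,19),(39,52,36),(-67,52,36),(-67,14,19)],(0,0,255)))
L.append(([(62,-41.5,30),(62,1.5,30)],(255,0,255)))
L.append(([(-75,-41.5,23),(62,-41.5,23)],(255,0,0)))
L.append(([(-75,1.5,23),(62,1.5,23)],(255,0,0)))
for n in("side","top"): overlay(n,cv2.imread(f"pics/{n}0.png"),p,L,f"pics/{n}ov.png")
E
python3 fit.py
```

```text
[ 0.45964868  0.01589518 -1.84824011] -105.9041584259324
[[-0.3, 0.2], [-0.1, 0.2], [-1.1, 0.2], [-0.8, 0.4], [-0.8, 2.3], [-0.1, -1.3], [0.5, 0.2], [-0.3, 2.2], [0.2, 2.3], [0.7, 1.4], [0.8, 1.1]]
```

View pics/sideov.png

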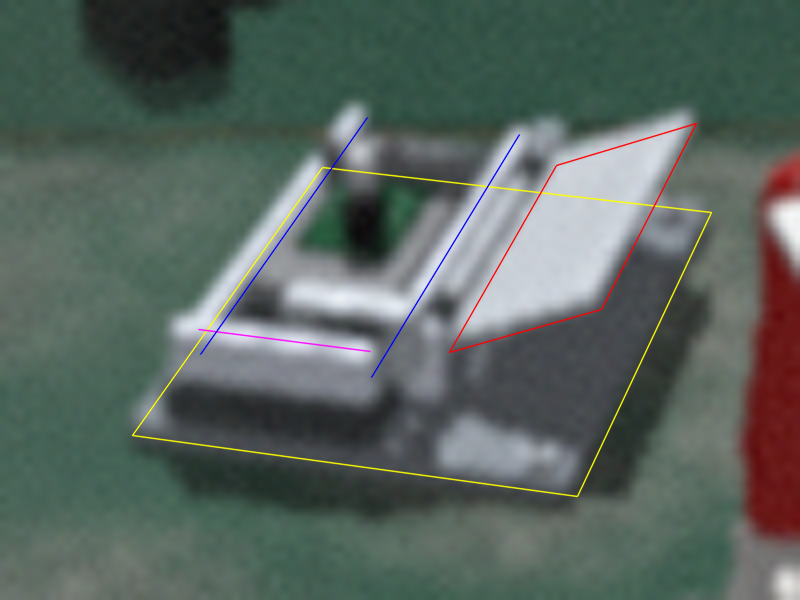

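View pics/topov.png

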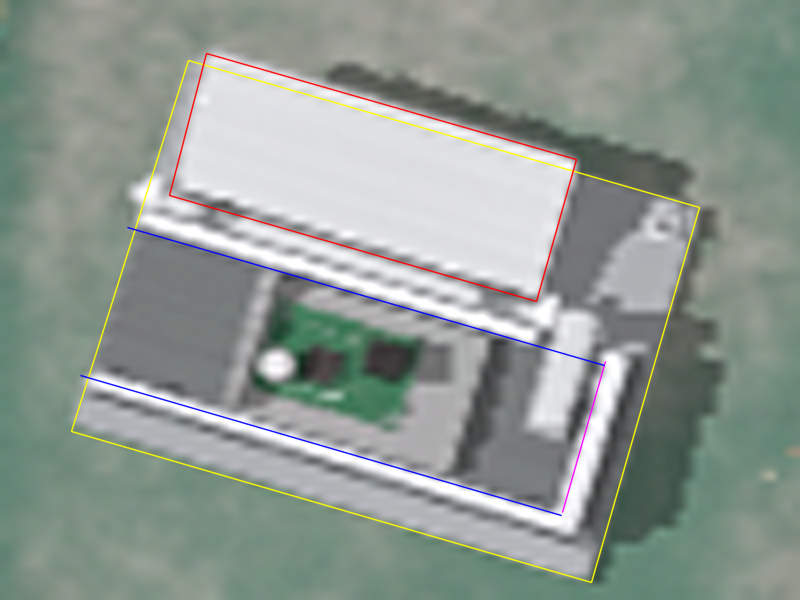

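```bash
cat > fit2.py <<'E'
from h import *
obs={"top":[((-67,52,36),(210,50)),((39,52,36),(577,157)),((39,14,19),(543,300)),((75,-55,6),(592,580)),((-75,-55,6),(75,420)),((62,-41.5,30),(562,518)),
   ((75,55,6),(695,205)),((62,1.5,30),(607,352)),((-75,-41.5,23),(92,375))],
 "side":[((75,-55,6),(133,425)),((75,55,6),(578,482)),((-67,52,36),(692,110)),((39,52,36),(595,303)),((62,-41.5,30),(200,322)),((62,1.5,30),(375,342))]}
def res(q):
    r=[]
    for n,L in obs.items():
        w=H2W(q,[a for a,_ in L]); w[:,2]+=q[3]
        qq=proj(n,w); o=np.array([b for _,b in L],float)
        o=(o+.5)/8-.5+OFF[n]
        if n=="top" : pass
        r.append((qq-o).ravel())
    return np.concatenate(r)
for zf in(0,1):
    s=least_squares(lambda q:np.r_[res(q),(q[3]/(0.01 if zf else 1e-6))],[0.45,0.0,-1.8,0],loss="soft_l1",x_scale=[.01,.01,.01,.01])
    print(s.x,s.x[2]*57.3,s.cost); print(res(s.x).reshape(-1,2).round(1).tolist())
np.save("pose.npy",s.x)
E
python3 fit2.py
```

```text
[ 4.60075697e-01  1.59416276e-02 -1.84916186e+00  2.03102090e-09] -105.95697468831139 7.089360701539759
[[-0.5, 0.2], [-0.1, 0.1], [-0.9, -0.0], [-0.1, 0.1], [-0.5, 1.1], [-0.1, -1.0], [0.5, 0.0], [-0.3, 1.0], [-1.5, -0.2], [0.0, 1.2], [0.0, 1.7], [0.7, 1.6], [1.0, 0.7], [0.0, 0.8], [-0.4, 1.1]]
[ 0.45979667  0.01520686 -1.84793613  0.002952  ] -105.88674014930655 3.6932032906828542
[[-0.3, 0.0], [0.2, -0.0], [-0.5, -0.1], [0.3, 0.1], [-0.3, 1.1], [0.3, -1.0], [0.9, -0.1], [0.1, 0.8], [-1.2, -0.2], [-0.2, 0.1], [-0.1, 0.5], [0.6, 0.5], [0.9, -0.4], [-0.2, -0.3], [-0.5, -0.1]]
```

```bash
cat > g.py <<'E'
from h import *
def unproj(n,uv,z):
    c=C[n];T=c["world_to_cam"]; u=cv2.undistortPoints(np.array([[uv]],float),c["mtx"],c["D"])[0,0]
    R=T[:3,:3];o=-R.T@T[:3,3];d=R.T@np.array([u[0],u[1],1]); return o+d*(z-o[2])/d[2]
def W2H(p,w):
    c,s=np.cos(p[2]),np.sin(p[2]); d=w[:2]-p[:2]; return np.array([c*d[0]+s*d[1],-s*d[0]+c*d[1]])*1000
E
python3 - <<'E'
from g import *
p=np.load("pose.npy")
f=lambda c:(np.array(c)+.5)/8-.5+OFF["top"]
for nm,c,z in [("front r",(490,342),.027),("front l",(458,470),.027),("lip rear top",(258,272),.037),("lip rear bot",(225,398),.037),("stop",(584,440),.033),("foot",(560,380),.040)]:
    print(nm,W2H(p,unproj("top",f(c),z)))
for nm,c,z in [("postbase",(395,235),0),("posttop",(412,168),.19)]: print(nm,unproj("top",np.array(c,float),z))
th=p[2]+np.pi/2; hx=np.array([np.cos(p[2]),np.sin(p[2])]);hy=np.array([-hx[1],hx[0]])
print("hx",hx,"hy",hy)
E
```

```text
front r [29.62916377 -2.14206808]
front l [ 31.1373264  -38.43480522]
lip rear top [-35.95007557  -2.92692034]
lip rear bot [-34.46444255 -38.55687803]
stop [ 61.84339568 -21.76044639]
foot [51.19874088 -8.87279705]
postbase [ 0.43885905 -0.29007918  0.        ]
posttop [ 0.54005751 -0.28113563  0.19      ]
hx [-0.27360571 -0.96184194] hy [ 0.96184194 -0.27360571]
```

```bash
python3 -m crank '[{"z":-2.5,"turn":-9.2},{"z":-2.5,"turn":-9.2},{"z":-2.5,"turn":-9.2},{"z":-2.5,"turn":-9.2},{"z":-2.5,"turn":-9.2},{"z":-2.5,"turn":-9.2}]' -0.1
cat > st.py <<'E'
from g import *
p=np.load("pose.npy")
s=sense(); q=s["orientation"]
from scipy.spatial.transform import Rotation as R
M=R.from_quat([q[1],q[2],q[3],q[0]]).as_matrix()
print("t",round(s["t"],2),"tcp",s["tcp_pos"].round(4),"F",s["contact_force"].round(1),"w",round(s["grip_width"],3))
print("holder xy of tcp",W2H(p,s["tcp_pos"]).round(1),"yaw tooly",round(np.degrees(np.arctan2(M[1,1],M[0,1])),2),"want",round(np.degrees(p[2])+90,2))
hx=np.array([np.cos(p[2]),np.sin(p[2]),0]);print("F along hx",round(s["contact_force"]@hx,1))
def to(hxx,hyy,z):
    w=H2W(p,(hxx,hyy,0))[0]; w[2]=z
    print("shift cm",(M.T@(w-s["tcp_pos"])*100).round(2))
import sys
if len(sys.argv)>3: to(*map(float,sys.argv[1:4]))
E
python3 st.py -53 10 0.34
```

```text
t 0.8 tcp [ 0.1966 -0.5669  0.1928] F [ 0.2  1.  -1.2] w 1.001
holder xy of tcp [631.9 -93.9] yaw tooly -70.88 want -15.88
F along hx -1.0
shift cm [ 47.8  -50.14 -14.72]schema error: expected keys x, y, z, turn
```

All four keys are needed in each row.

```bash
python3 -m crank '[{"x":0,"y":0,"z":-2.5,"turn":-9.2},{"x":0,"y":0,"z":-2.5,"turn":-9.2},{"x":0,"y":0,"z":-2.5,"turn":-9.2},{"x":0,"y":0,"z":-2.5,"turn":-9.2},{"x":0,"y":0,"z":-2.5,"turn":-9.2},{"x":0,"y":0,"z":-2.5,"turn":-9.2}]' -0.1
python3 st.py -53 10 0.34
```

```text
t: 1.55
tcp_pos: [0.1962, -0.5654, 0.3439]
orientation: [-0.003, 0.788, 0.616, 0.001]
contact_force: [-0.3, -1.0, 0.2]
grip_width: 0.548
t 1.55 tcp [ 0.1962 -0.5654  0.3439] F [-0.3 -1.   0.2] w 0.548
holder xy of tcp [630.6 -94.7] yaw tooly -13.96 want -15.88
F along hx 1.1
shift cm [67.97 12.75  0.71]
```

```bash
python3 -m crank '[{"x":3,"y":0.6,"z":0,"turn":1.9},{"x":5.6,"y":1.2,"z":0,"turn":0},{"x":5.6,"y":1.2,"z":0,"turn":0},{"x":5.6,"y":1.2,"z":0,"turn":0},{"x":5.6,"y":1.2,"z":0,"turn":0},{"x":5.6,"y":1.2,"z":0,"turn":0},{"x":5.6,"y":1.2,"z":0,"turn":0},{"x":5.6,"y":1.2,"z":0,"turn":0},{"x":5.6,"y":1.2,"z":0,"turn":0},{"x":5.6,"y":1.2,"z":0,"turn":0},{"x":5.6,"y":1.2,"z":0,"turn":0},{"x":5.6,"y":1.2,"z":0,"turn":0}]'
python3 st.py -53 10 0.12
```

```text
t: 3.05
tcp_pos: [0.5116, 0.0328, 0.3492]
orientation: [0.003, 0.8, 0.601, 0.002]
contact_force: [0.9, -0.5, 0.2]
grip_width: 0.551
t 3.05 tcp [0.5116 0.0328 0.3492] F [ 0.9 -0.5  0.2] w 0.551
holder xy of tcp [-31.1  45. ] yaw tooly -16.18 want -15.88
F along hx 0.3
shift cm [ 2.16 -3.68 22.89]
```

```bash
python3 -m crank '[{"x":1.1,"y":-1.8,"z":3,"turn":0},{"x":1.1,"y":-1.8,"z":5,"turn":-0.3},{"x":0,"y":0,"z":5,"turn":0},{"x":0,"y":0,"z":5,"turn":0},{"x":0,"y":0,"z":3,"turn":0},{"x":0,"y":0,"z":0,"turn":0}]'
python3 st.py -53 10 0.08
```

```text
t: 3.8
tcp_pos: [0.4849, 0.07, 0.1328]
orientation: [0.003, 0.795, 0.606, 0.003]
contact_force: [0.5, 0.3, 1.2]
grip_width: 0.552
t 3.8 tcp [0.4849 0.07   0.1328] F [0.5 0.3 1.2] w 0.552
holder xy of tcp [-59.6   9.2] yaw tooly -15.4 want -15.88
F along hx -0.4
shift cm [-0.66  0.04  5.28]
```

```bash
python3 -m crank '[{"x":-0.4,"y":0,"z":2.5,"turn":0.5},{"x":-0.4,"y":0,"z":2,"turn":0},{"x":0,"y":0,"z":0,"turn":0}]'
python3 st.py -51 10 0.05
python3 - <<'E'
from h import *
for n in("side","top"):
    a=capture(n)[:,:,::-1].copy(); np.save(f"pics/{n}1.npy",a)
    o=(200,165) if n=="side" else (200,170)
    cv2.imwrite(f"pics/{n}1c.png",cv2.resize(a[o[1]:o[1]+100,o[0]:o[0]+120],None,fx=6,fy=6,interpolation=cv2.INTER_CUBIC))
E
```

```text
t: 4.18
tcp_pos: [0.4868, 0.0622, 0.0928]
orientation: [0.005, 0.798, 0.602, 0.006]
contact_force: [-0.5, -0.1, -0.7]
grip_width: 0.549
t 4.17 tcp [0.4868 0.0622 0.0928] F [-0.5 -0.1 -0.7] w 0.549
holder xy of tcp [-52.6  13.1] yaw tooly -15.92 want -15.88
F along hx 0.2
shift cm [-0.17 -0.37  4.27]
```

View pics/side1c.png

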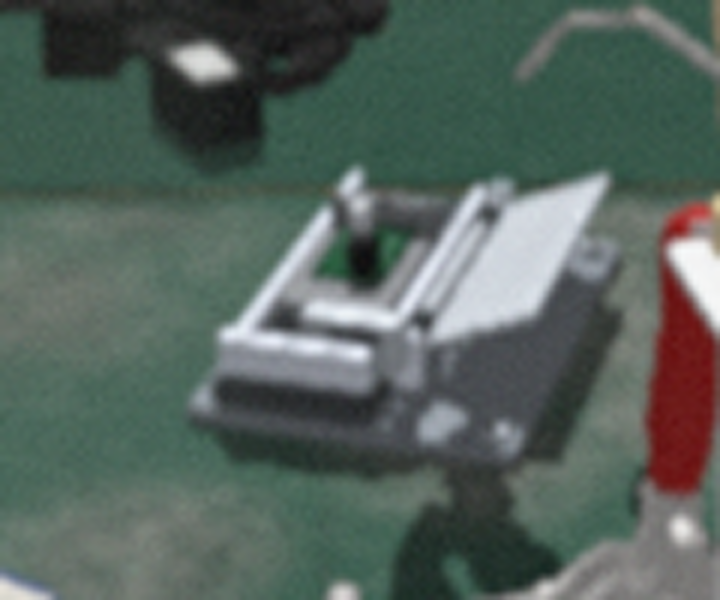

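View pics/top1c.png

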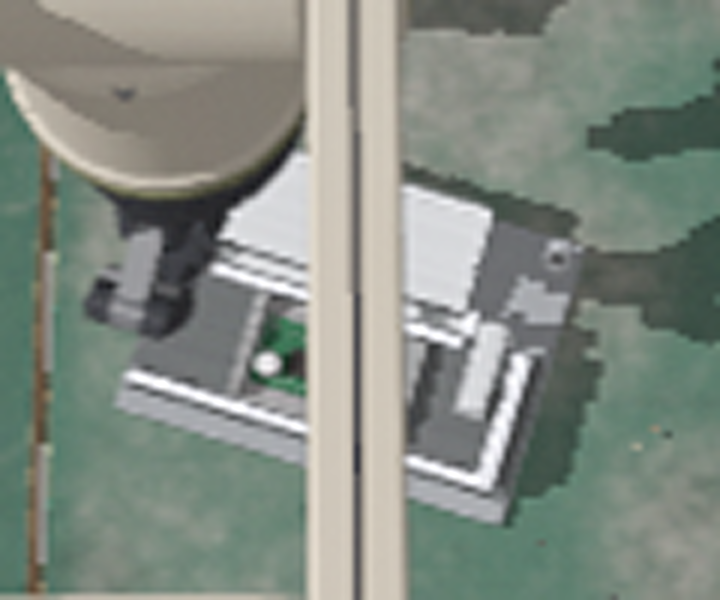

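```bash
python3 - <<'E'
from h import *
a=np.load("pics/side1.npy"); cv2.imwrite("pics/side1.png",a[80:260,180:400].repeat(3,0).repeat(3,1))
s=sense();print(proj("side",s["tcp_pos"]),proj("top",s["tcp_pos"]))
E
```

```text
[[282.71644146 170.1057316 ]] [[234.96604493 203.50883975]]
```

View pics/side1.png

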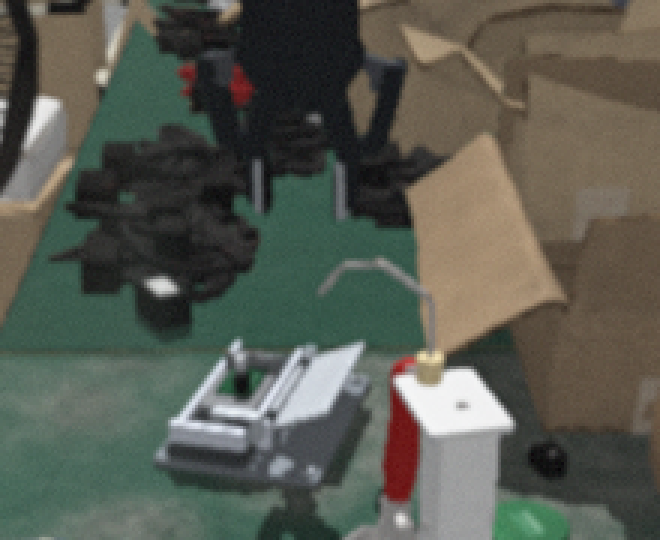

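```bash
python3 - <<'E'
from h import *
p=np.load("pose.npy")
for z in(90,100,110,120,130):
  for hy in (-17.2,43.4): 
    w=H2W(p,(-52.6,hy,z)); print(z,hy,proj("side",w).round(1),proj("top",w).round(1))
s=sense();print(s["tcp_pos"],s["t"])
a=np.load("pics/side1.npy"); cv2.imwrite("pics/s1z.png",cv2.resize(a[100:180,230:330],None,fx=8,fy=8,interpolation=cv2.INTER_CUBIC))
a=np.load("pics/top1.npy"); cv2.imwrite("pics/t1z.png",cv2.resize(a[180:240,190:270],None,fx=9,fy=9,interpolation=cv2.INTER_CUBIC))
E
```

```text
90 -17.2 [[267.8 170.8]] [[230.9 218.3]]
90 43.4 [[296.5 173.6]] [[239.4 191. ]]
100 -17.2 [[267.8 166.2]] [[230.6 217.4]]
100 43.4 [[296.6 169. ]] [[239.2 189.9]]
110 -17.2 [[267.7 161.7]] [[230.2 216.6]]
110 43.4 [[296.7 164.4]] [[238.9 188.8]]
120 -17.2 [[267.6 157.1]] [[229.9 215.7]]
120 43.4 [[296.7 159.7]] [[238.6 187.6]]
130 -17.2 [[267.5 152.4]] [[229.5 214.7]]
130 43.4 [[296.8 154.9]] [[238.4 186.5]]
[0.48813698 0.06242266 0.09441489] 4.275
```

View pics/s1z.png

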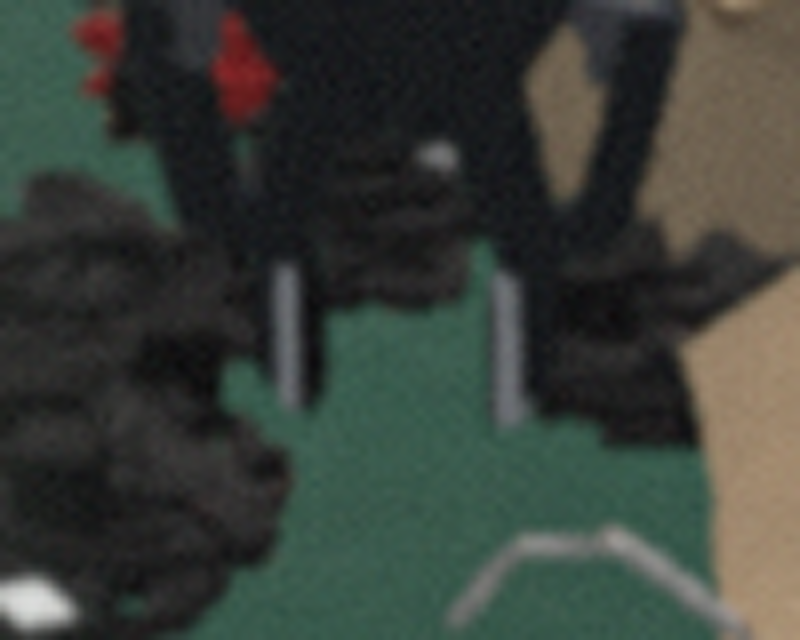

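View pics/t1z.png

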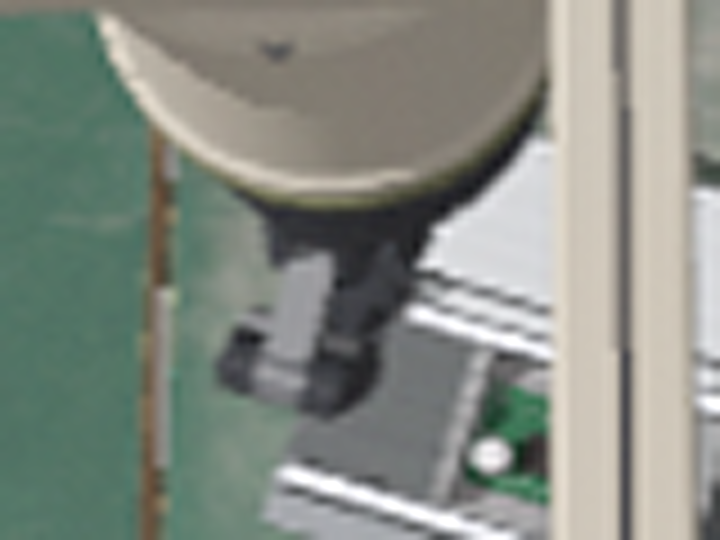

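```bash
python3 - <<'E'
from h import *
a=capture("side")[:,:,::-1].copy()
b=np.load("pics/side1.npy")
d=np.abs(a.astype(int)-b).sum(2)[60:200,200:360]; print(d.max(),(d>90).sum())
cv2.imwrite("pics/s2z.png",cv2.resize(a[100:180,230:330],None,fx=8,fy=8,interpolation=cv2.INTER_CUBIC))
print(sense()["tcp_pos"],sense()["t"],sense()["joint_positions"],sense()["orientation"])
E
```

```text
224 88
[0.48825091 0.06249781 0.0944512 ] 4.325 [ 2.37384138e-02 -1.14586674e-01  1.91720312e+00 -7.90800283e-04
  1.32073980e+00  3.01334000e-01] [0.00563101 0.79804652 0.60252673 0.00718181]
```

View pics/s2z.png

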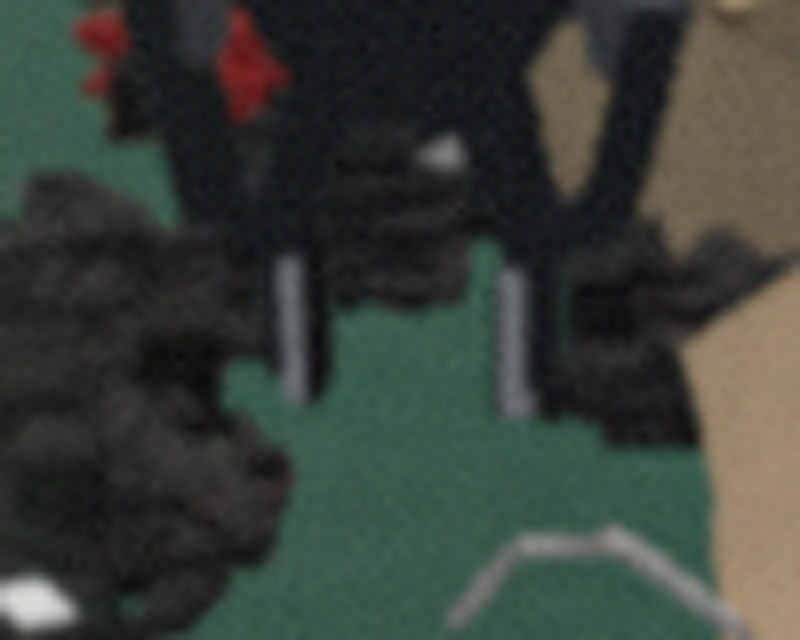

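```bash
python3 -m crank '[{"x":-0.15,"y":-0.45,"z":1.5,"turn":0},{"x":0,"y":0,"z":1.5,"turn":0},{"x":0,"y":0,"z":0,"turn":0}]'
python3 st.py -51 10 0.05
python3 - <<'E'
from h import *
a=capture("side")[:,:,::-1].copy()
cv2.imwrite("pics/s3z.png",cv2.resize(a[140:230,220:320],None,fx=6,fy=6,interpolation=cv2.INTER_CUBIC))
E
```

```text
t: 4.7
tcp_pos: [0.4849, 0.0626, 0.0642]
orientation: [0.006, 0.798, 0.603, 0.008]
contact_force: [-0.4, 0.8, -0.3]
grip_width: 0.551
t 4.7 tcp [0.4849 0.0626 0.0642] F [-0.4  0.8 -0.3] w 0.551
holder xy of tcp [-52.4  11.2] yaw tooly -15.88 want -15.88
F along hx -0.7
shift cm [-0.15 -0.15  1.42]
```

View pics/s3z.png

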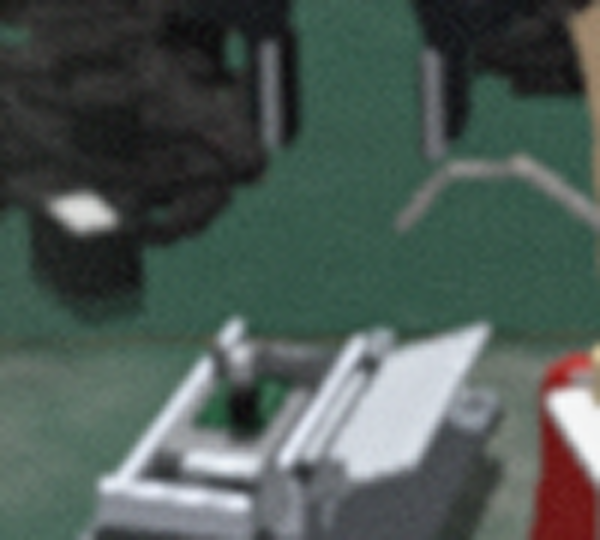

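```bash
python3 -m crank '[{"x":-0.1,"y":-0.1,"z":1.1,"turn":0},{"x":0,"y":0,"z":0.8,"turn":0},{"x":0,"y":0,"z":0,"turn":0}]'
python3 st.py -51 10 0.05
python3 - <<'E'
from h import *
a=capture("side")[:,:,::-1].copy()
cv2.imwrite("pics/s4z.png",cv2.resize(a[140:230,220:320],None,fx=6,fy=6,interpolation=cv2.INTER_CUBIC))
E
```

```text
t: 5.12
tcp_pos: [0.4846, 0.0618, 0.0446]
orientation: [0.007, 0.798, 0.603, 0.009]
contact_force: [-1.1, 0.2, -0.2]
grip_width: 0.549
t 5.12 tcp [0.4846 0.0618 0.0446] F [-1.1  0.2 -0.2] w 0.549
holder xy of tcp [-51.6  11.1] yaw tooly -15.88 want -15.88
F along hx 0.1
shift cm [-0.06 -0.1  -0.54]
```

View pics/s4z.png

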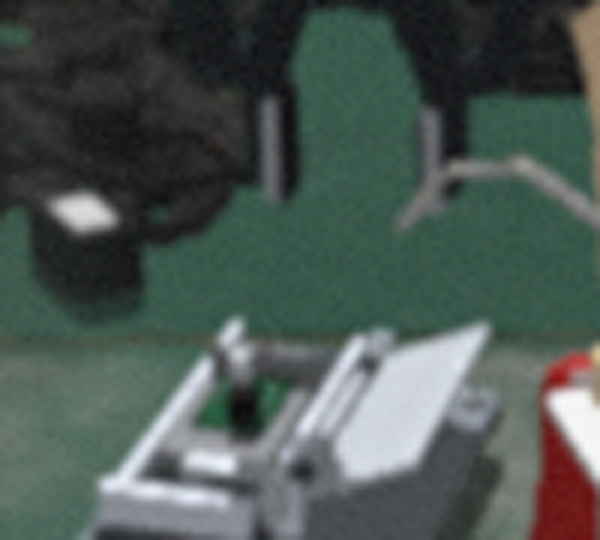

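```bash
python3 - <<'E'
from h import *
p=np.load("pose.npy")
for z in(160,180,200,220):
  for hy in (-30,-40,-50): 
    w=H2W(p,(-52.6,hy,z)); print(z,hy,proj("side",w).round(1),proj("top",w).round(1))
n="top"
a=capture(n)[:,:,::-1].copy()
cv2.imwrite("pics/t4z.png",cv2.resize(a[170:260,180:310],None,fx=6,fy=6,interpolation=cv2.INTER_CUBIC))
a=capture("side")[:,:,::-1].copy()
cv2.imwrite("pics/s4.png",cv2.resize(a[60:260,180:380],None,fx=3,fy=3,interpolation=cv2.INTER_CUBIC))
E
```

```text
160 -30 [[261.1 137.6]] [[226.5 218.1]]
160 -40 [[256.3 137.2]] [[225. 223.]]
160 -50 [[251.6 136.8]] [[223.4 227.9]]
180 -30 [[260.9 127.8]] [[225.7 216.2]]
180 -40 [[256.1 127.5]] [[224.1 221.2]]
180 -50 [[251.2 127.1]] [[222.6 226.2]]
200 -30 [[260.6 117.9]] [[224.9 214.3]]
200 -40 [[255.8 117.5]] [[223.3 219.4]]
200 -50 [[250.9 117.2]] [[221.7 224.5]]
220 -30 [[260.4 107.7]] [[224.  212.3]]
220 -40 [[255.5 107.3]] [[222.4 217.4]]
220 -50 [[250.5 107. ]] [[220.7 222.6]]
```

View pics/t4z.png

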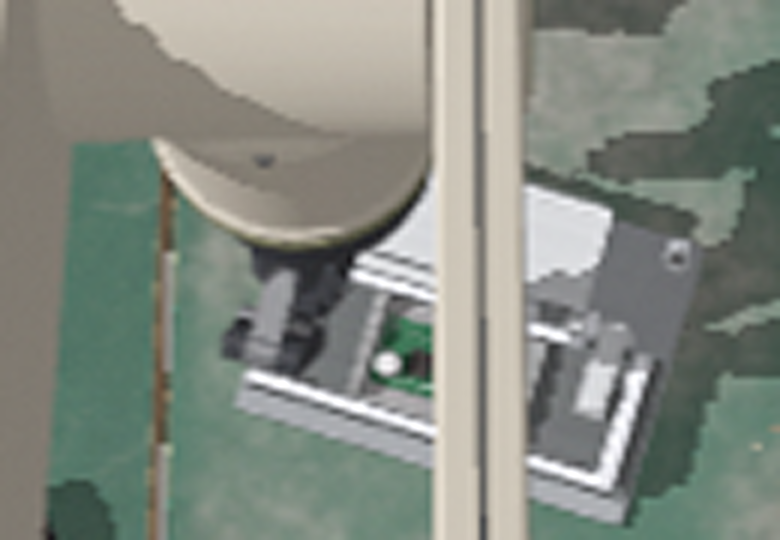

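View pics/s4.png

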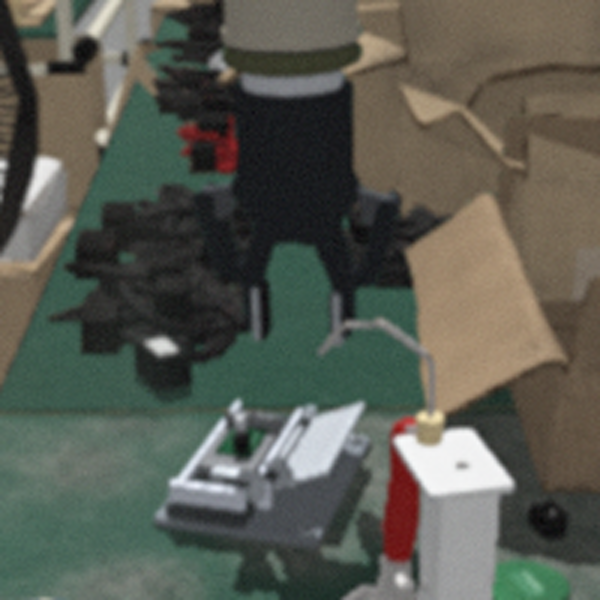

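```bash
for i in 1; do python3 -m crank '[{"x":0,"y":0,"z":0.5,"turn":0},{"x":0,"y":0,"z":0,"turn":0}]'; done; python3 st.py
```

```text
t: 5.52
tcp_pos: [0.4861, 0.0619, 0.041]
orientation: [0.007, 0.798, 0.603, 0.01]
contact_force: [-0.1, -0.0, 0.7]
grip_width: 0.552
t 5.53 tcp [0.4861 0.0619 0.041 ] F [-0.1 -0.   0.7] w 0.552
holder xy of tcp [-52.1  12.5] yaw tooly -15.88 want -15.88
F along hx 0.1
```

```bash
python3 -m crank '[{"x":0,"y":-0.15,"z":0.6,"turn":0},{"x":0,"y":0,"z":0.4,"turn":0}]'; python3 st.py -51 10.5 0.01
python3 - <<'E'
from h import *
a=capture("side")[:,:,::-1].copy()
cv2.imwrite("pics/s5z.png",cv2.resize(a[140:230,220:320],None,fx=6,fy=6,interpolation=cv2.INTER_CUBIC))
E
```

```text
t: 5.78
tcp_pos: [0.4851, 0.0623, 0.0307]
orientation: [0.008, 0.798, 0.603, 0.01]
contact_force: [-0.1, 0.4, -0.8]
grip_width: 0.55
t 5.78 tcp [0.4851 0.0623 0.0307] F [-0.1  0.4 -0.8] w 0.55
holder xy of tcp [-52.3  11.5] yaw tooly -15.88 want -15.88
F along hx -0.3
shift cm [-0.14 -0.15  2.07]
```

View pics/s5z.png

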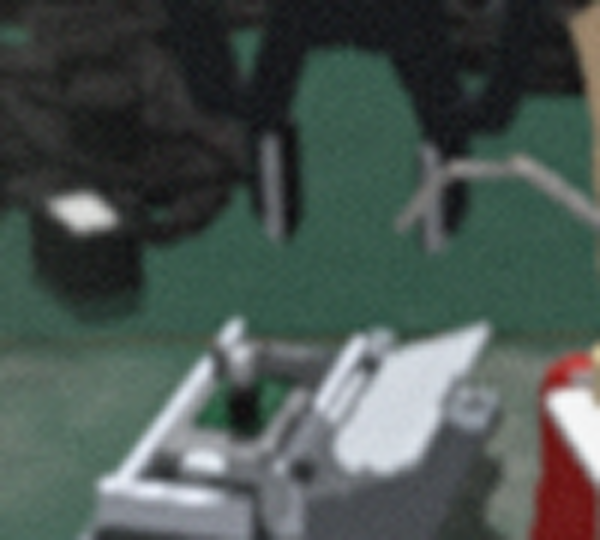

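```bash
python3 - <<'E'
from h import *
p=np.load("pose.npy")
for hx in(-41,-52,-63):
  w=H2W(p,(hx,40,31+3)); print(hx,proj("side",w).round(1), ((proj("side",w)-[220,140])*6).round())
for z in range(30,80,10):print(z,((proj("side",H2W(p,[(-41,42,z),(-41,-18,z)]))-[220,140])*6).round().tolist())
E
```

```text
-41 [[293.3 200.6]] [[440. 363.]]
-52 [[294.5 198.3]] [[447. 350.]]
-63 [[295.7 196.1]] [[454. 337.]]
30 [[445.0, 374.0], [278.0, 355.0]]
40 [[446.0, 348.0], [278.0, 330.0]]
50 [[446.0, 322.0], [277.0, 304.0]]
60 [[446.0, 295.0], [277.0, 277.0]]
70 [[447.0, 269.0], [276.0, 251.0]]
```

```bash
python3 -m crank '[{"x":-0.1,"y":-0.15,"z":0.6,"turn":0},{"x":0,"y":0,"z":0.5,"turn":0}]'; python3 st.py -51 10.5 0.01
python3 -m crank '[{"x":0,"y":0,"z":0.5,"turn":0},{"x":0,"y":0,"z":0.4,"turn":0}]'; python3 st.py -51 10.5 0.01
```

```text
t: 6.08
tcp_pos: [0.4836, 0.0617, 0.0187]
orientation: [0.008, 0.798, 0.603, 0.01]
contact_force: [-0.2, -0.2, 0.4]
grip_width: 0.552
t 6.08 tcp [0.4836 0.0617 0.0187] F [-0.2 -0.2  0.4] w 0.552
holder xy of tcp [-51.3  10.1] yaw tooly -15.88 want -15.88
F along hx 0.2
shift cm [-0.03  0.02  0.87]
t: 6.32
tcp_pos: [0.4836, 0.0617, 0.0089]
orientation: [0.008, 0.798, 0.603, 0.01]
contact_force: [0.6, 0.6, 0.7]
grip_width: 0.552
t 6.33 tcp [0.4836 0.0617 0.0089] F [0.6 0.6 0.7] w 0.552
holder xy of tcp [-51.2  10.2] yaw tooly -15.88 want -15.88
F along hx -0.7
shift cm [-0.02  0.03 -0.11]
```

```bash
python3 - <<'E'
from h import *
a=capture("side")[:,:,::-1].copy()
cv2.imwrite("pics/s6z.png",cv2.resize(a[140:230,220:320],None,fx=6,fy=6,interpolation=cv2.INTER_CUBIC))
a=capture("top")[:,:,::-1].copy()
cv2.imwrite("pics/t6z.png",cv2.resize(a[170:260,180:310],None,fx=6,fy=6,interpolation=cv2.INTER_CUBIC))
E
```

```text
(no output)
```

View pics/s6z.png

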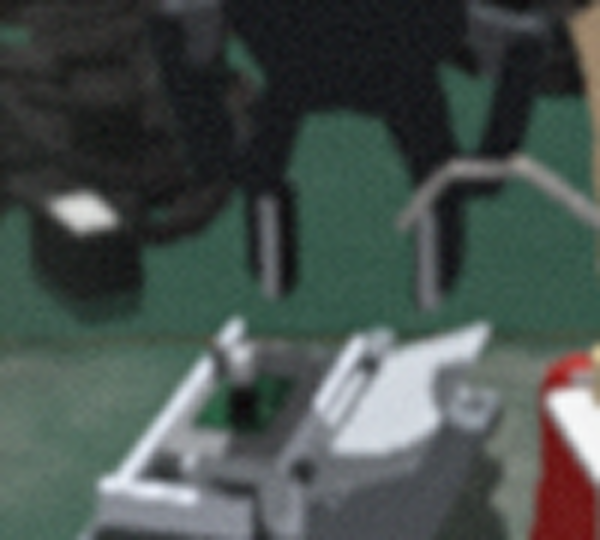

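View pics/t6z.png

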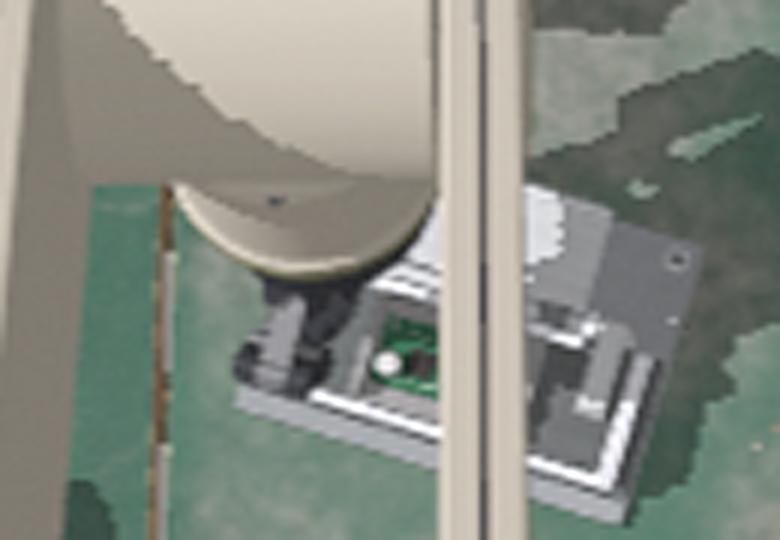

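```bash
python3 -m crank '[{"x":0,"y":0,"z":0.5,"turn":0},{"x":0,"y":0,"z":0.5,"turn":0}]'; python3 st.py -51 10.5 -.01
python3 -m crank '[{"x":0,"y":0,"z":0.4,"turn":0},{"x":0,"y":0,"z":0.3,"turn":0}]'; python3 st.py -51 10.5 0.01
```

```text
t: 6.68
tcp_pos: [0.4842, 0.0617, -0.0013]
orientation: [0.008, 0.798, 0.603, 0.01]
contact_force: [0.3, -0.2, -0.5]
grip_width: 0.548
t 6.67 tcp [ 0.4842  0.0617 -0.0013] F [ 0.3 -0.2 -0.5] w 0.548
holder xy of tcp [-51.4  10.7] yaw tooly -15.88 want -15.88
F along hx 0.1
shift cm [-0.05 -0.04  0.87]
t: 6.92
tcp_pos: [0.4842, 0.0617, -0.009]
orientation: [0.008, 0.798, 0.603, 0.01]
contact_force: [-0.5, -0.3, 0.4]
grip_width: 0.554
t 6.92 tcp [ 0.4842  0.0617 -0.009 ] F [-0.5 -0.3  0.4] w 0.554
holder xy of tcp [-51.4  10.8] yaw tooly -15.88 want -15.88
F along hx 0.4
shift cm [-0.03  0.02 -1.9 ]
```

```bash
python3 -m crank '[{"x":0,"y":0,"z":0.4,"turn":0},{"x":0,"y":0,"z":0.2,"turn":0}]'; python3 st.py
python3 - <<'E'
from h import *
a=capture("side")[:,:,::-1].copy()
cv2.imwrite("pics/s7z.png",cv2.resize(a[160:240,220:320],None,fx=7,fy=7,interpolation=cv2.INTER_CUBIC))
E
```

```text
t: 7.18
tcp_pos: [0.4854, 0.0615, -0.0147]
orientation: [0.008, 0.798, 0.603, 0.011]
contact_force: [-0.0, -1.1, 3.6]
grip_width: 0.553
t 7.17 tcp [ 0.4854  0.0615 -0.0147] F [-0.  -1.1  3.6] w 0.553
holder xy of tcp [-51.6  12. ] yaw tooly -15.88 want -15.88
F along hx 1.1
```

View pics/s7z.png

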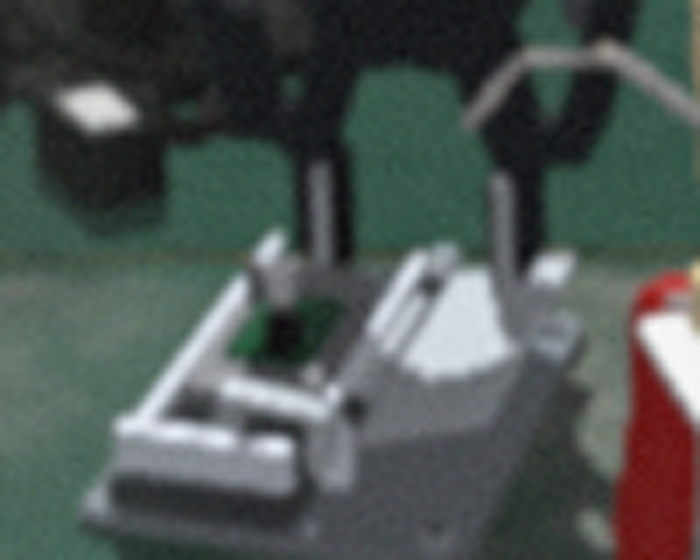

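```bash
python3 -m crank '[{"x":0,"y":-0.15,"z":0.4,"turn":0},{"x":0,"y":0,"z":0.4,"turn":0},{"x":0,"y":0,"z":0.3,"turn":0}]'; python3 st.py -51 10.5 -0.026
python3 - <<'E'
from h import *
a=capture("side")[:,:,::-1].copy()
cv2.imwrite("pics/s8z.png",cv2.resize(a[160:240,220:320],None,fx=7,fy=7,interpolation=cv2.INTER_CUBIC))
a=capture("top")[:,:,::-1].copy()
cv2.imwrite("pics/t8z.png",cv2.resize(a[185:260,210:310],None,fx=7,fy=7,interpolation=cv2.INTER_CUBIC))
E
```

```text
t: 7.6
tcp_pos: [0.4861, 0.0616, -0.0243]
orientation: [0.01, 0.798, 0.603, 0.012]
contact_force: [-15.4, -2.7, 37.5]
grip_width: 0.553
t 7.6 tcp [ 0.4861  0.0616 -0.0243] F [-15.4  -2.7  37.5] w 0.553
holder xy of tcp [-51.8  12.6] yaw tooly -15.89 want -15.88
F along hx 6.9
shift cm [-0.09 -0.22  0.16]
```

View pics/s8z.png

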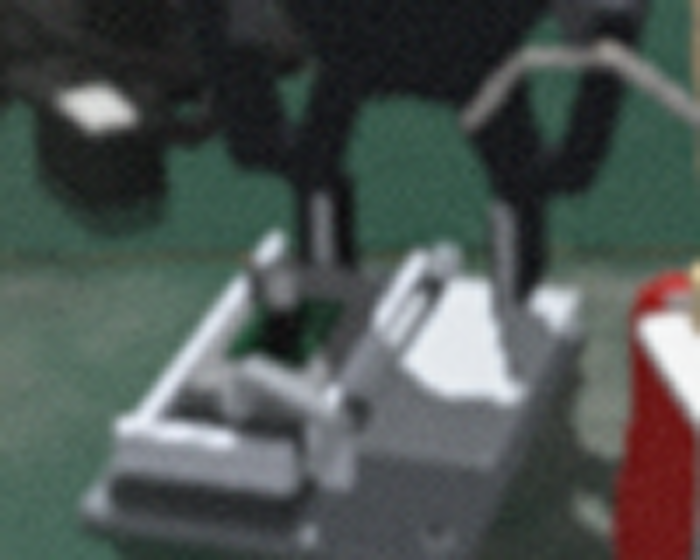

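View pics/t8z.png

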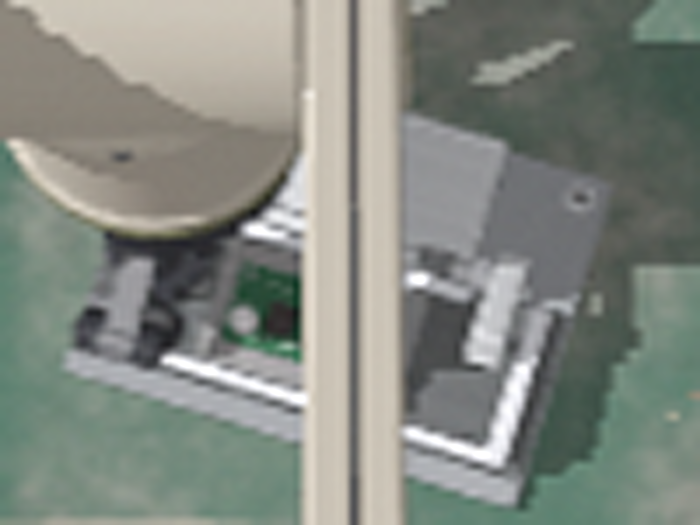

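```bash
python3 -m crank '[{"x":0,"y":0,"z":-0.15,"turn":0},{"x":0,"y":0,"z":0,"turn":0}]'; python3 st.py -51 10.5 -0.026
```

```text
t: 7.95
tcp_pos: [0.4859, 0.0616, -0.022]
orientation: [0.009, 0.798, 0.603, 0.012]
contact_force: [-1.0, -0.6, 5.5]
grip_width: 0.55
t 7.95 tcp [ 0.4859  0.0616 -0.022 ] F [-1.  -0.6  5.5] w 0.55
holder xy of tcp [-51.8  12.4] yaw tooly -15.89 want -15.88
F along hx 0.8
shift cm [-0.08 -0.2   0.39]
```

```bash
python3 -m crank '[{"x":-0.3,"y":-0.1,"z":0,"turn":0},{"x":-0.4,"y":0,"z":0,"turn":0},{"x":-0.4,"y":0,"z":0,"turn":0}]'; python3 st.py -13 11 -0.022
```

```text
t: 8.32
tcp_pos: [0.4839, 0.0538, -0.0207]
orientation: [0.009, 0.798, 0.603, 0.015]
contact_force: [-0.0, 4.4, 3.8]
grip_width: 0.549
t 8.32 tcp [ 0.4839  0.0538 -0.0207] F [-0.   4.4  3.8] w 0.549
holder xy of tcp [-43.7  12.6] yaw tooly -15.86 want -15.88
F along hx -4.3
shift cm [-3.07 -0.16  0.09]
```

```bash
python3 -m crank '[{"x":0,"y":-0.1,"z":0.15,"turn":0},{"x":-0.3,"y":-0.05,"z":0.05,"turn":0},{"x":-0.3,"y":0,"z":0.05,"turn":0}]'; python3 st.py -13 11 -0.022
python3 - <<'E'
from h import *
a=capture("side")[:,:,::-1].copy()
cv2.imwrite("pics/s9z.png",cv2.resize(a[160:240,220:320],None,fx=7,fy=7,interpolation=cv2.INTER_CUBIC))
E
```

```text
t: 8.7
tcp_pos: [0.4831, 0.0493, -0.0218]
orientation: [0.01, 0.798, 0.603, 0.017]
contact_force: [0.3, 5.1, 6.2]
grip_width: 0.546
t 8.7 tcp [ 0.4831  0.0493 -0.0218] F [0.3 5.1 6.2] w 0.546
holder xy of tcp [-39.2  13.1] yaw tooly -15.85 want -15.88
F along hx -5.0
shift cm [-2.62 -0.21 -0.03]
```

View pics/s9z.png

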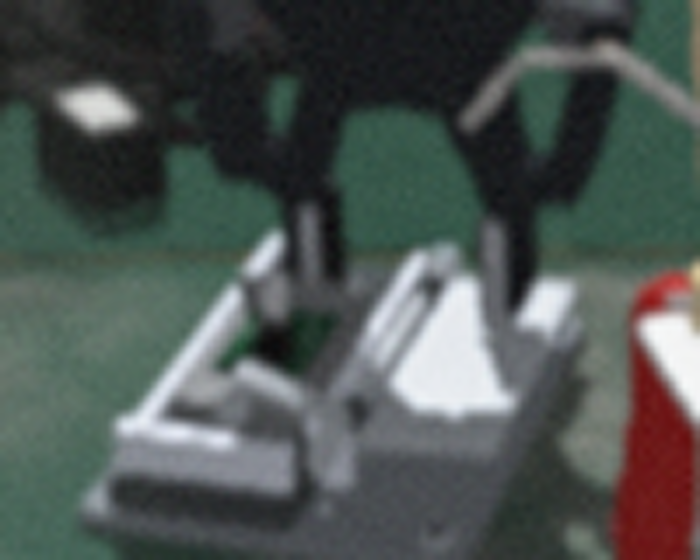

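```bash
python3 -m crank '[{"x":-0.4,"y":-0.1,"z":0.05,"turn":0},{"x":-0.4,"y":-0.05,"z":0.06,"turn":0},{"x":-0.4,"y":-0.05,"z":0.06,"turn":0}]'; python3 st.py -13 11 -0.022
```

```text
t: 9.12
tcp_pos: [0.4806, 0.0402, -0.0218]
orientation: [0.01, 0.797, 0.603, 0.02]
contact_force: [1.6, 4.6, 7.8]
grip_width: 0.548
t 9.12 tcp [ 0.4806  0.0402 -0.0218] F [1.6 4.6 7.8] w 0.548
holder xy of tcp [-29.7  13.2] yaw tooly -15.84 want -15.88
F along hx -4.9
shift cm [-1.67 -0.22 -0.03]
```

```bash
cat >> st.py <<'E'
z=M[:,2]; hy=np.array([-hx[1],hx[0],0]); print("tool z in holder x,y deg",np.degrees([z@hx,z@hy]).round(2))
E
python3 -m crank '[{"x":-0.35,"y":-0.1,"z":0.05,"turn":0},{"x":-0.35,"y":-0.05,"z":0.06,"turn":0}]'; python3 st.py -13 11 -0.022
python3 - <<'E'
from h import *
a=capture("side")[:,:,::-1].copy()
cv2.imwrite("pics/s10z.png",cv2.resize(a[160:240,220:320],None,fx=7,fy=7,interpolation=cv2.INTER_CUBIC))
a=capture("top")[:,:,::-1].copy()
cv2.imwrite("pics/t10z.png",cv2.resize(a[185:260,210:310],None,fx=7,fy=7,interpolation=cv2.INTER_CUBIC))
E
```

```text
t: 9.38
tcp_pos: [0.4792, 0.0351, -0.0218]
orientation: [0.011, 0.797, 0.603, 0.023]
contact_force: [0.8, 5.6, 8.2]
grip_width: 0.548
t 9.38 tcp [ 0.4792  0.0351 -0.0218] F [0.8 5.6 8.2] w 0.548
holder xy of tcp [-24.4  13.2] yaw tooly -15.84 want -15.88
F along hx -5.6
shift cm [-1.14 -0.22 -0.01]
tool z in holder x,y deg [-1.34  2.53]
```

View pics/s10z.png

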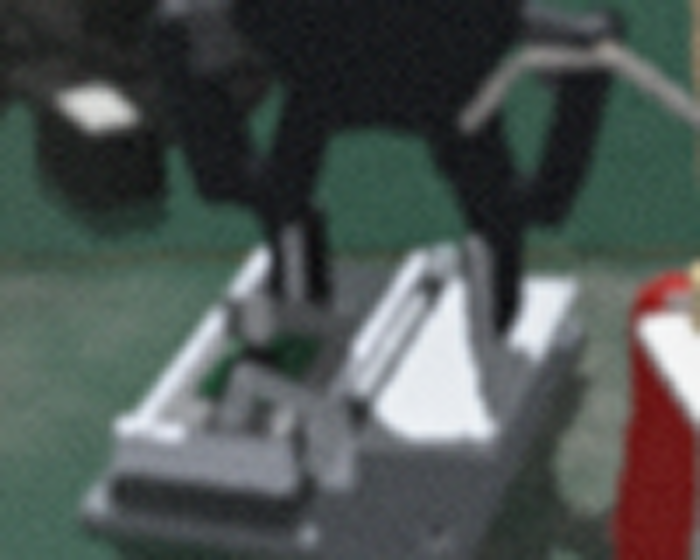

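View pics/t10z.png

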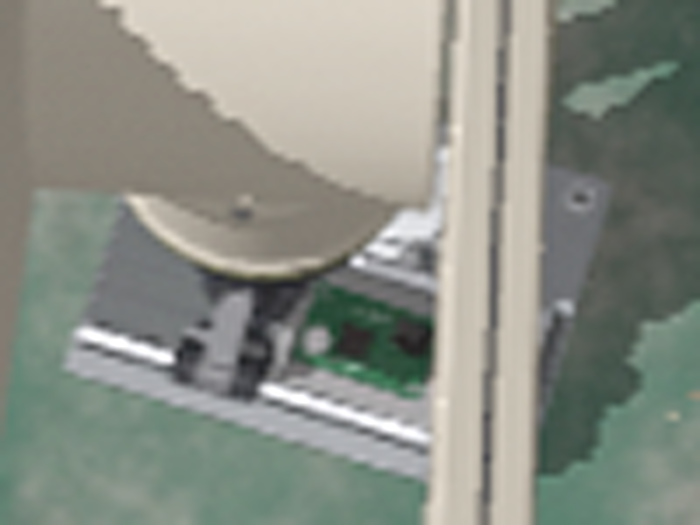

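```bash
python3 -m crank '[{"x":-0.35,"y":0,"z":0.03,"turn":0},{"x":-0.35,"y":0,"z":0.03,"turn":0}]'; python3 st.py -13 11 -0.022
```

```text
t: 9.72
tcp_pos: [0.4783, 0.0294, -0.0217]
orientation: [0.01, 0.797, 0.603, 0.024]
contact_force: [0.9, 5.4, 5.6]
grip_width: 0.548
t 9.72 tcp [ 0.4783  0.0294 -0.0217] F [0.9 5.4 5.6] w 0.548
holder xy of tcp [-18.7  13.9] yaw tooly -15.84 want -15.88
F along hx -5.4
shift cm [-0.57 -0.29 -0.  ]
tool z in holder x,y deg [-1.49  2.62]
```

```bash
python3 -m crank '[{"x":-0.25,"y":0,"z":0.04,"turn":0},{"x":-0.2,"y":0,"z":0.04,"turn":0}]'; python3 st.py -13 11 -0.022
```

```text
t: 9.98
tcp_pos: [0.4782, 0.0275, -0.0216]
orientation: [0.009, 0.797, 0.603, 0.026]
contact_force: [0.5, 14.8, 7.5]
grip_width: 0.547
t 9.97 tcp [ 0.4782  0.0275 -0.0216] F [ 0.5 14.8  7.5] w 0.547
holder xy of tcp [-16.9  14.3] yaw tooly -15.88 want -15.88
F along hx -14.4
shift cm [-0.39 -0.33  0.01]
tool z in holder x,y deg [-1.77  2.68]
```

```bash
python3 -m crank '[{"x":-0.2,"y":0,"z":0.04,"turn":0}]'; python3 st.py -13 11 -0.022
python3 - <<'E'
from h import *
a=capture("side")[:,:,::-1].copy()
cv2.imwrite("pics/s11z.png",cv2.resize(a[160:240,220:320],None,fx=7,fy=7,interpolation=cv2.INTER_CUBIC))
a=capture("top")[:,:,::-1].copy()
cv2.imwrite("pics/t11z.png",cv2.resize(a[185:260,210:310],None,fx=7,fy=7,interpolation=cv2.INTER_CUBIC))
E
```

```text
t: 10.1
tcp_pos: [0.4783, 0.0277, -0.0216]
orientation: [0.008, 0.798, 0.602, 0.028]
contact_force: [0.6, 14.4, 8.1]
grip_width: 0.552
t 10.1 tcp [ 0.4783  0.0277 -0.0216] F [ 0.6 14.4  8.1] w 0.552
holder xy of tcp [-17.1  14.3] yaw tooly -15.92 want -15.88
F along hx -14.0
shift cm [-0.41 -0.33  0.01]
tool z in holder x,y deg [-1.99  2.69]
```

View pics/s11z.png

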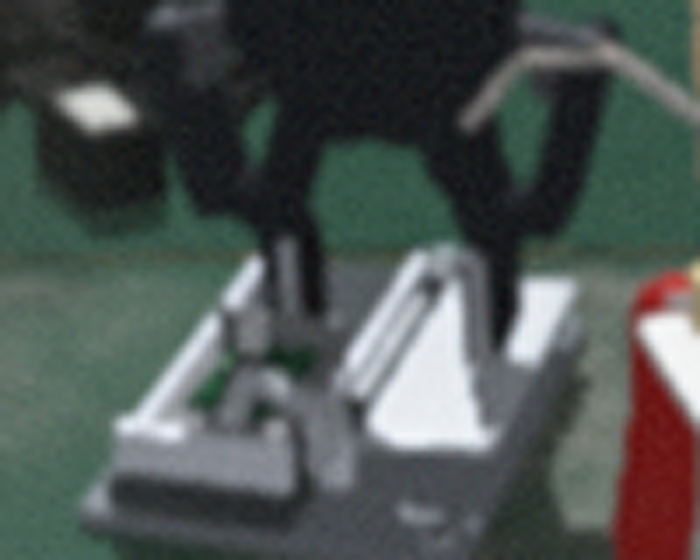

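View pics/t11z.png

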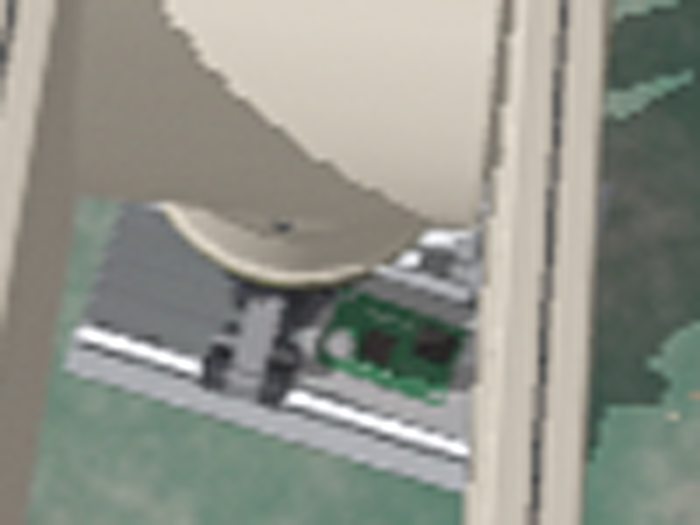

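```bash
python3 -m crank '[{"x":-0.3,"y":0,"z":0.04,"turn":0},{"x":-0.35,"y":0,"z":0.04,"turn":0}]'; python3 st.py -13 11 -0.022
python3 - <<'E'
from h import *
print([(round(d["score"],2),d["rect"]) for d in masks_of("carrier","top")][:2])
E
```

```text
t: 10.45
tcp_pos: [0.4784, 0.0279, -0.0212]
orientation: [0.005, 0.798, 0.602, 0.033]
contact_force: [1.6, 23.7, 7.5]
grip_width: 0.549
t 10.45 tcp [ 0.4784  0.0279 -0.0212] F [ 1.6 23.7  7.5] w 0.549
holder xy of tcp [-17.3  14.4] yaw tooly -16.02 want -15.88
F along hx -23.2
shift cm [-0.43 -0.34  0.05]
tool z in holder x,y deg [-2.64  2.74]
[(0.6, [253.1, 223.8, 276.8, 246.8])]
```

```bash
python3 -m crank '[{"x":0.1,"y":0,"z":0.05,"turn":0},{"x":0.2,"y":0,"z":0.05,"turn":0},{"x":0.1,"y":0,"z":0.05,"turn":0}]'; python3 st.py -20 11 -0.022
```

```text
t: 10.88
tcp_pos: [0.4793, 0.0309, -0.0222]
orientation: [0.006, 0.798, 0.602, 0.032]
contact_force: [-2.1, -3.6, 6.6]
grip_width: 0.549
t 10.88 tcp [ 0.4793  0.0309 -0.0222] F [-2.1 -3.6  6.6] w 0.549
holder xy of tcp [-20.4  14.5] yaw tooly -15.99 want -15.88
F along hx 4.0
shift cm [-0.04 -0.34 -0.04]
tool z in holder x,y deg [-2.54  2.76]
```

```bash
python3 -m crank '[{"x":0.05,"y":0,"z":-0.4,"turn":0},{"x":0.05,"y":0,"z":-0.6,"turn":0},{"x":0.05,"y":0,"z":-1,"turn":0},{"x":0.05,"y":0,"z":-2,"turn":0},{"x":0.1,"y":0,"z":-4,"turn":0},{"x":0.1,"y":0,"z":-5,"turn":0}]'; python3 st.py -20 11 -0.022
python3 - <<'E'
from h import *
a=capture("side")[:,:,::-1].copy()
cv2.imwrite("pics/s12z.png",cv2.resize(a[180:255,215:315],None,fx=8,fy=8,interpolation=cv2.INTER_CUBIC))
a=capture("top")[:,:,::-1].copy()
cv2.imwrite("pics/t12z.png",cv2.resize(a[185:260,210:310],None,fx=8,fy=8,interpolation=cv2.INTER_CUBIC))
E
```

```text
t: 11.62
tcp_pos: [0.4665, 0.0313, 0.1066]
orientation: [0.001, 0.798, 0.602, 0.027]
contact_force: [0.7, 0.3, 0.2]
grip_width: 0.549
t 11.62 tcp [0.4665 0.0313 0.1066] F [0.7 0.3 0.2] w 0.549
holder xy of tcp [-17.3   2. ] yaw tooly -15.99 want -15.88
F along hx -0.4
shift cm [-0.27  0.45 12.88]
tool z in holder x,y deg [-2.38  1.99]
```

View pics/s12z.png

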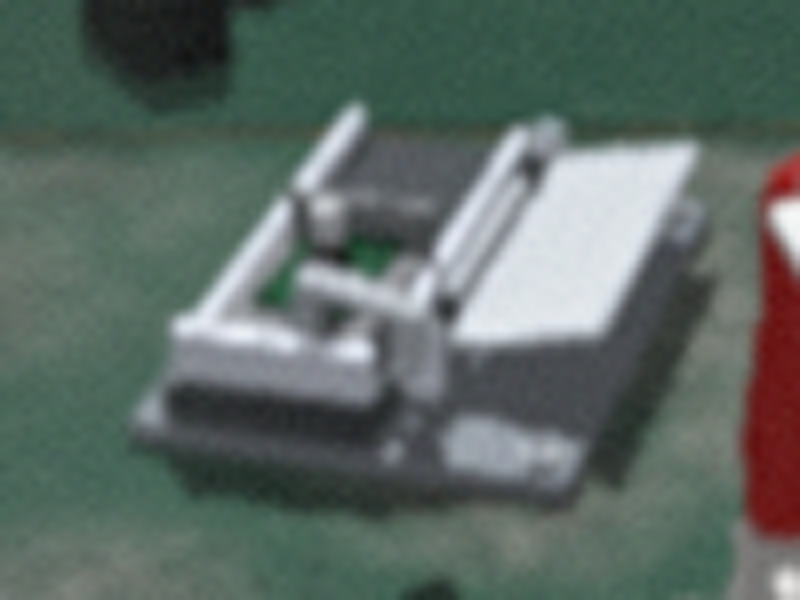

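View pics/t12z.png

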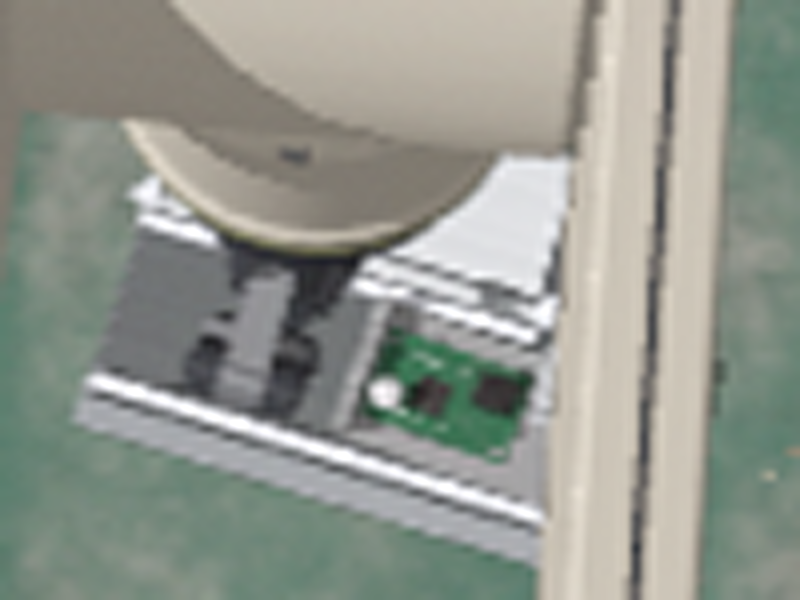

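```bash
python3 -m crank '[{"x":4,"y":0,"z":-4,"turn":0},{"x":5,"y":0,"z":-4,"turn":0},{"x":5,"y":0,"z":-2,"turn":0},{"x":3,"y":0,"z":0,"turn":0},{"x":0,"y":0,"z":0,"turn":0}]'; python3 st.py
python3 - <<'E'
from g import *
a=capture("top")[:,:,::-1].copy(); np.save("pics/topf.npy",a)
cv2.imwrite("pics/t13z.png",cv2.resize(a[185:260,210:310],None,fx=8,fy=8,interpolation=cv2.INTER_CUBIC))
cv2.imwrite("pics/t13.png",a)
E
```

```text
t: 12.35
tcp_pos: [0.5121, 0.1961, 0.2238]
orientation: [0.005, 0.798, 0.601, 0.032]
contact_force: [0.1, -1.2, -0.6]
grip_width: 0.549
t 12.35 tcp [0.5121 0.1961 0.2238] F [ 0.1 -1.2 -0.6] w 0.549
holder xy of tcp [-188.3    0.9] yaw tooly -16.11 want -15.88
F along hx 1.2
tool z in holder x,y deg [-2.6   2.66]
```

View pics/t13z.png

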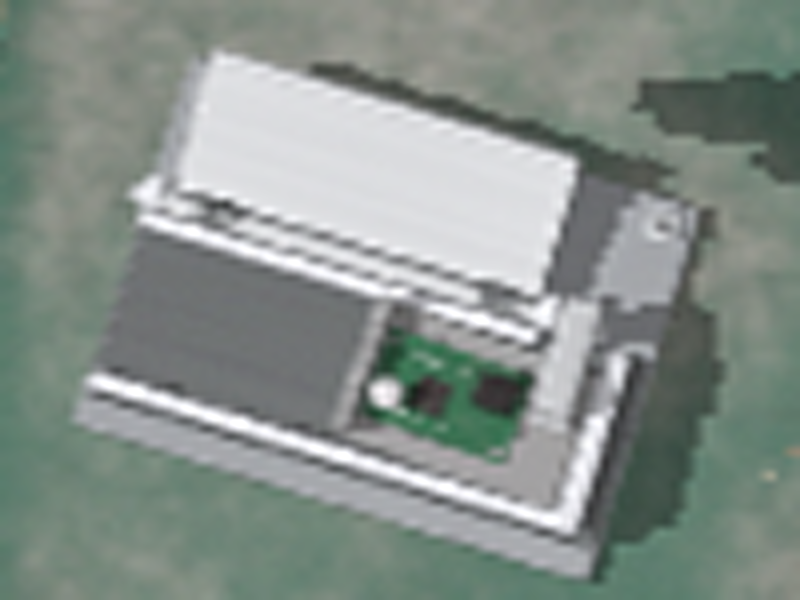

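View pics/t13.png

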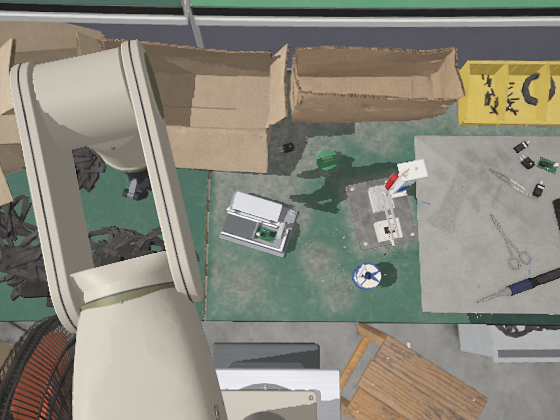

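```bash
python3 - <<'E'
from g import *
p=np.load("pose.npy")
f=lambda c:(np.array(c)+.5)/8-.5+OFF["top"]
for nm,c,z in [("lip rear top",(370,300),.037),("lip rear bot",(334,426),.037),("cap0",(277,365),.04),("cap1",(385,393),.04),("chip0",(389,362),.04),("chip1",(499,393),.04)]:
    print(nm,W2H(p,unproj("top",f(c),z)))
E
```

```text
lip rear top [-4.51228348 -1.78506013]
lip rear bot [ -3.99573586 -37.61408611]
cap0 [-23.32781136 -26.39309611]
cap1 [  6.84338743 -25.53745429]
chip0 [  5.47312473 -17.12078269]
chip1 [ 36.37395241 -16.90427968]
```

```bash
python3 - <<'E'
import numpy as np,cv2
a=np.load("pics/topf.npy")[235:258,265:295]
cv2.imwrite("pics/t14z.png",cv2.resize(a,None,fx=24,fy=24,interpolation=cv2.INTER_CUBIC))
E
```

```text
(no output)
```

View pics/t14z.png

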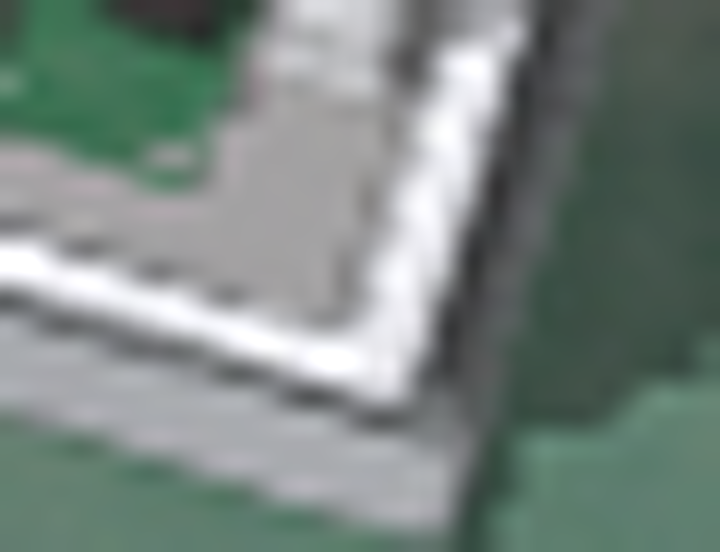

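```bash
python3 - <<'E'
import numpy as np,cv2
F=np.load("pics/topf.npy")
up=lambda a:cv2.resize(a,None,fx=8,fy=8,interpolation=cv2.INTER_CUBIC)
f=up(F[185:260,210:310])
t11=cv2.resize(cv2.imread("pics/t11z.png"),(800,600),interpolation=cv2.INTER_CUBIC)
t12=cv2.imread("pics/t12z.png"); t0=cv2.imread("pics/top0c.png")
# template: board region in final
x0,y0,x1,y1=375,340,525,455
for ch in (None,1,2):
  g=(lambda a:cv2.cvtColor(a,cv2.COLOR_BGR2GRAY)) if ch is None else (lambda a:a[:,:,ch])
  for nm,im in(("t11",t11),("t12",t12),("t0",t0)):
    r=cv2.matchTemplate(g(im),g(f)[y0:y1,x0:x1],cv2.TM_CCOEFF_NORMED);_,v,_,l=cv2.minMaxLoc(r)
    print(ch,nm,round(v,3),(l[0]-x0)/8,(l[1]-y0)/8)
E
```

```text
None t11 0.844 0.25 -0.125
None t12 1.0 0.0 0.0
None t0 0.944 -13.625 -3.875
1 t11 0.806 0.125 -0.125
1 t12 1.0 0.0 0.0
1 t0 0.944 -13.625 -3.875
2 t11 0.899 0.25 -0.125
2 t12 1.0 0.0 0.0
2 t0 0.946 -13.625 -3.875
```

```bash
python3 - <<'E'
import numpy as np,cv2
F=np.load("pics/topf.npy")
f=cv2.resize(F[185:260,210:310],None,fx=8,fy=8,interpolation=cv2.INTER_CUBIC)
t11=cv2.resize(cv2.imread("pics/t11z.png"),(800,600),interpolation=cv2.INTER_CUBIC)
cv2.imwrite("pics/cmp.png",np.hstack([cv2.resize(f[310:470,300:560],(400,246)),cv2.resize(t11[310:470,300:560],(400,246))]))
E
```

```text
(no output)
```

View pics/cmp.png

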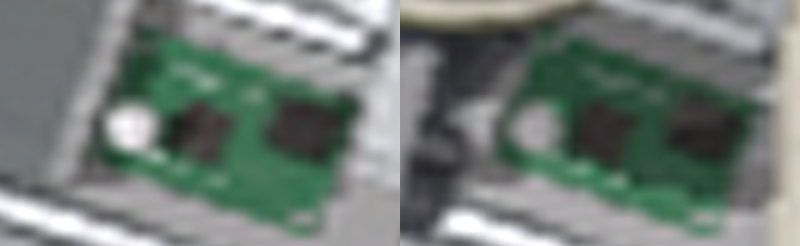

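```bash
python3 - <<'E'
from g import *
p=np.load("pose.npy");T=C["top"]["world_to_cam"];c=-T[:3,:3].T@T[:3,3];print("cam",c,"in holder",W2H(p,c))
d=lambda P:((proj("top",H2W(p,P))-[265,235]+.5)*24-.5).round().tolist()
for y in(-25,-35): print(y,"top edge",d([(62,y,33)]),"carrier level",d([(62,y,27)]),"2mm gap",d([(60,y,27)]))
# profile along hx across the seam, averaged
F=np.load("pics/topf.npy").astype(np.float32).mean(2)
F0=cv2.imread("pics/top0.png").astype(np.float32).mean(2)
for nm,I,xs in(("final",F,np.arange(54,70,.5)),("initial front",F0,np.arange(24,40,.5)),("initial stop",F0,np.arange(54,70,.5)),("lip0",F0,np.arange(-42,-26,.5)),("lip1",F,np.arange(-11,5,.5))):
  ys=np.arange(-38,-32,.5) 
  z=37 if nm[:3]=="lip" else 27
  m=[]
  for x in xs:
    q=proj("top",H2W(p,[(x,y,z) for y in ys])).astype(np.float32)
    m.append(cv2.remap(I,q[:,0].reshape(1,-1),q[:,1].reshape(1,-1),cv2.INTER_LINEAR).mean())
  print(nm,xs[0],np.array(m).round().astype(int).tolist())
E
```

```text
cam [ 0.26392736 -0.00656006  1.16411687] in holder [  74.52729723 -182.43975737]
-25 top edge [[425.0, 156.0]] carrier level [[423.0, 165.0]] 2mm gap [[402.0, 158.0]]
-35 top edge [[394.0, 261.0]] carrier level [[393.0, 270.0]] 2mm gap [[371.0, 264.0]]
final 54.0 [162, 162, 162, 162, 161, 158, 154, 149, 147, 150, 159, 169, 180, 193, 205, 218, 229, 236, 238, 235, 230, 223, 214, 200, 182, 160, 135, 111, 93, 77, 70, 70]
initial front 24.0 [173, 174, 176, 177, 177, 176, 172, 168, 161, 149, 133, 115, 98, 86, 79, 78, 78, 79, 82, 87, 93, 98, 103, 109, 114, 119, 124, 126, 126, 126, 126, 125]
initial stop 54.0 [124, 124, 123, 123, 122, 121, 120, 120, 126, 137, 155, 174, 193, 208, 221, 231, 241, 246, 247, 244, 240, 234, 225, 210, 192, 170, 144, 119, 100, 84, 76, 76]
lip0 -42.0 [124, 124, 124, 124, 124, 123, 123, 123, 122, 123, 124, 128, 133, 139, 145, 151, 156, 159, 161, 159, 153, 144, 134, 122, 112, 106, 104, 102, 102, 101, 101, 100]
lip1 -11.0 [117, 117, 117, 117, 117, 117, 116, 117, 118, 121, 124, 129, 134, 140, 145, 149, 150, 149, 145, 140, 133, 124, 116, 110, 106, 106, 108, 111, 113, 115, 116, 116]
```

```bash
python3 - <<'E'
from g import *
p=np.load("pose.npy")
F=np.load("pics/topf.npy").astype(np.float32).mean(2)
F0=cv2.imread("pics/top0.png").astype(np.float32).mean(2)
for y0 in(-40,-36,-32,-28,-24,-12,-6):
 for nm,I in(("f",F),("0",F0)):
  xs=np.arange(56,65,.5);m=[]
  for x in xs:
    q=proj("top",H2W(p,[(x,y,27) for y in np.arange(y0,y0+4,.5)])).astype(np.float32)
    m.append(cv2.remap(I,q[:,0].reshape(1,-1),q[:,1].reshape(1,-1),cv2.INTER_LINEAR).mean())
  print(y0,nm,np.array(m).round().astype(int).tolist())
# yaw of carrier: lip edge centroid at several y
for nm,I,a in(("lip0",F0,-35),("lip1",F,-5)):
  for y0 in(-37,-31,-25,-17,-11,-5):
    xs=np.arange(a-6,a+7,.25);m=[]
    for x in xs:
      q=proj("top",H2W(p,[(x,y,37) for y in np.arange(y0-2,y0+2,.5)])).astype(np.float32)
      m.append(cv2.remap(I,q[:,0].reshape(1,-1),q[:,1].reshape(1,-1),cv2.INTER_LINEAR).mean())
    g=np.gradient(cv2.GaussianBlur(np.array(m,np.float32).reshape(1,-1),(0,0),2)[0]);print(nm,y0,"edge",xs[g.argmax()],xs[g.argmin()])
E
```

```text
-40 f [161, 159, 155, 150, 146, 145, 151, 163, 176, 188, 200, 211, 221, 230, 236, 235, 229, 222]
-40 0 [117, 118, 118, 120, 122, 128, 143, 162, 182, 202, 217, 227, 235, 242, 247, 246, 240, 233]
-36 f [160, 157, 154, 151, 150, 156, 162, 170, 182, 195, 208, 221, 232, 238, 237, 235, 232, 225]
-36 0 [123, 122, 120, 121, 129, 144, 161, 178, 196, 210, 222, 234, 243, 247, 246, 244, 241, 235]
-32 f [162, 160, 156, 152, 148, 146, 153, 165, 177, 189, 201, 212, 222, 232, 240, 240, 234, 228]
-32 0 [119, 118, 118, 119, 121, 127, 142, 162, 182, 202, 217, 227, 235, 243, 249, 248, 243, 238]
-28 f [161, 159, 158, 156, 155, 157, 160, 165, 174, 186, 198, 211, 223, 231, 233, 234, 234, 228]
-28 0 [119, 118, 117, 117, 123, 135, 148, 163, 181, 197, 211, 226, 238, 243, 245, 245, 244, 239]
-24 f [160, 158, 154, 150, 146, 144, 149, 161, 173, 186, 199, 211, 222, 234, 242, 242, 236, 229]
-24 0 [140, 130, 120, 111, 104, 105, 122, 147, 172, 196, 214, 225, 234, 242, 249, 249, 244, 238]
-12 f [144, 128, 113, 103, 100, 102, 105, 108, 115, 123, 131, 139, 147, 153, 159, 165, 171, 173]
-12 0 [158, 136, 113, 96, 90, 91, 94, 99, 115, 137, 160, 183, 203, 217, 227, 236, 244, 245]
-6 f [149, 133, 118, 104, 97, 97, 101, 106, 112, 120, 129, 137, 145, 154, 164, 172, 180, 186]
-6 0 [169, 153, 137, 122, 113, 118, 132, 148, 167, 187, 203, 217, 231, 241, 247, 247, 246, 244]
lip0 -37 edge -35.25 -31.0
lip0 -31 edge -35.0 -30.5
lip0 -25 edge -35.0 -31.25
lip0 -17 edge -35.0 -30.25
lip0 -11 edge -35.25 -30.25
lip0 -5 edge -35.5 -31.25
lip1 -37 edge -5.5 -1.75
lip1 -31 edge -5.25 -0.5
lip1 -25 edge -5.0 -0.5
lip1 -17 edge -3.75 0.75
lip1 -11 edge -3.25 0.75
lip1 -5 edge -3.75 0.5
```

```bash
python3 - <<'E'
from g import *
p=np.load("pose.npy")
F=np.load("pics/topf.npy"); F0=cv2.imread("pics/top0.png")
# rectify to the holder plane z=0.035: 4px/mm
def rect(I,x0,y0,w,h,s=4,z=38):
    X,Y=np.meshgrid(x0+np.arange(w*s)/s,y0+np.arange(h*s)/s)
    q=proj("top",H2W(p,np.c_[X.ravel(),Y.ravel(),np.full(X.size,z)])).astype(np.float32)
    return cv2.remap(I,q[:,0].reshape(X.shape),q[:,1].reshape(X.shape),cv2.INTER_CUBIC)
g=lambda a:cv2.cvtColor(a,cv2.COLOR_BGR2GRAY)
for (bx,w) in((-33,54),(-31,48)):
  for d in(30,31):
    A=g(rect(F0,bx,-36,w,32)); B=g(rect(F,bx+d,-36,w,32))
    if d==30 and bx==-33: cv2.imwrite("pics/rect.png",np.vstack([A,B]))
    W=np.eye(2,3,dtype=np.float32)
    try:
        cc,W=cv2.findTransformECC(A,B,W,cv2.MOTION_EUCLIDEAN,(3,200,1e-6),None,5)
        c=np.array([w*2,64,1]); print(bx,d,cc,"yaw deg",np.degrees(np.arctan2(W[1,0],W[0,0])).round(2),"travel x",d+((W@c)[0]-c[0])/4,"dy",((W@c)[1]-c[1])/4)
    except Exception as e: print(e)
E
```

```text
-33 30 0.8708319503002404 yaw deg -2.22 travel x 30.688502803444862 dy 0.09980053827166557
-33 31 0.8598221642204237 yaw deg -2.25 travel x 30.690585911273956 dy 0.09619172289967537
-31 30 0.9302312758894787 yaw deg -2.07 travel x 30.704785108566284 dy 0.16318494081497192
-31 31 0.9121122489929416 yaw deg -2.02 travel x 30.62066477537155 dy 0.1598583161830902
```

View pics/rect.png

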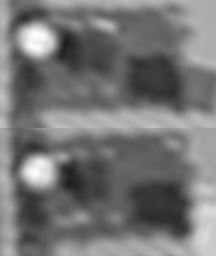

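```bash
python3 st.py -25 7 0.03
```

```text
t 12.4 tcp [0.512  0.1951 0.2238] F [ 0.   0.3 -0.1] w 0.549
holder xy of tcp [-187.3    1. ] yaw tooly -16.15 want -15.88
F along hx -0.3
shift cm [-17.09  -0.23  18.64]
tool z in holder x,y deg [-2.58  2.67]
```

```bash
python3 -m crank '[{"x":-4,"y":0,"z":2,"turn":0.2},{"x":-5,"y":0,"z":3,"turn":0},{"x":-5,"y":0,"z":4,"turn":0},{"x":-2,"y":0,"z":4,"turn":0},{"x":0,"y":0,"z":2,"turn":0},{"x":0,"y":0,"z":0,"turn":0}]'; python3 st.py -25 7 0.03
```

```text
t: 13.15
tcp_pos: [0.4705, 0.0383, 0.0617]
orientation: [0.004, 0.801, 0.598, 0.03]
contact_force: [0.2, -0.1, 0.1]
grip_width: 0.553
t 13.15 tcp [0.4705 0.0383 0.0617] F [ 0.2 -0.1  0.1] w 0.553
holder xy of tcp [-25.1   3.9] yaw tooly -16.62 want -15.88
F along hx 0.0
shift cm [-0.15  0.17  3.18]
tool z in holder x,y deg [-2.43  2.49]
```

```bash
python3 -m crank '[{"x":0,"y":0.1,"z":2,"turn":-0.7},{"x":0,"y":0.1,"z":2,"turn":0},{"x":0,"y":0,"z":2,"turn":0},{"x":0,"y":0,"z":0,"turn":0}]'; python3 st.py -25 7 -0.005
```

```text
t: 13.65
tcp_pos: [0.4775, 0.0378, 0.0048]
orientation: [0.006, 0.798, 0.602, 0.032]
contact_force: [-0.4, -0.0, 0.4]
grip_width: 0.55
t 13.65 tcp [0.4775 0.0378 0.0048] F [-0.4 -0.   0.4] w 0.55
holder xy of tcp [-26.6  10.9] yaw tooly -15.96 want -15.88
F along hx 0.1
shift cm [-0.2  -0.43  0.96]
tool z in holder x,y deg [-2.46  2.74]
```

```bash
python3 -m crank '[{"x":0,"y":-0.45,"z":0.6,"turn":0},{"x":0,"y":-0.1,"z":0.6,"turn":0},{"x":0,"y":0,"z":0,"turn":0}]'; python3 st.py -25 7 -0.022
```

```text
t: 14.02
tcp_pos: [0.4747, 0.0395, -0.0049]
orientation: [0.008, 0.798, 0.602, 0.033]
contact_force: [0.3, -0.2, 0.6]
grip_width: 0.552
t 14.03 tcp [ 0.4747  0.0395 -0.0049] F [ 0.3 -0.2  0.6] w 0.552
holder xy of tcp [-27.5   7.6] yaw tooly -15.96 want -15.88
F along hx 0.1
shift cm [-0.32 -0.15  1.69]
tool z in holder x,y deg [-2.5   2.98]
```

```bash
python3 -m crank '[{"x":0,"y":-0.2,"z":0.6,"turn":0},{"x":0,"y":-0.1,"z":0.5,"turn":0},{"x":0,"y":0,"z":0.2,"turn":0},{"x":0,"y":0,"z":0,"turn":0}]'; python3 st.py -25 7 -0.022
python3 - <<'E'
from h import *
a=capture("side")[:,:,::-1].copy()
cv2.imwrite("pics/s15z.png",cv2.resize(a[160:240,220:320],None,fx=7,fy=7,interpolation=cv2.INTER_CUBIC))
E
```

```text
t: 14.52
tcp_pos: [0.4728, 0.0408, -0.0185]
orientation: [0.008, 0.798, 0.602, 0.033]
contact_force: [0.5, 0.0, 0.0]
grip_width: 0.551
t 14.53 tcp [ 0.4728  0.0408 -0.0185] F [0.5 0.  0. ] w 0.551
holder xy of tcp [-28.2   5.5] yaw tooly -15.95 want -15.88
F along hx -0.2
shift cm [-0.33  0.13  0.34]
tool z in holder x,y deg [-2.51  3.01]
```

View pics/s15z.png

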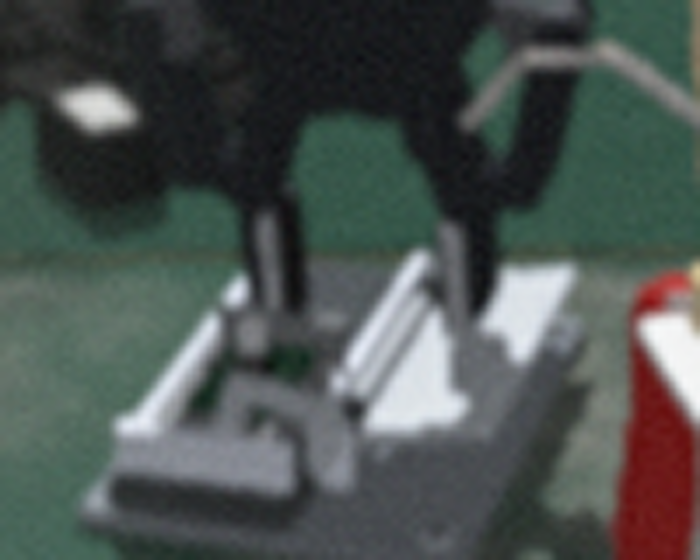

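```bash
python3 -m crank '[{"x":0,"y":0.1,"z":0.3,"turn":0},{"x":0,"y":0,"z":0.1,"turn":0}]'; python3 st.py -25 7 -0.022
```

```text
t: 14.82
tcp_pos: [0.474, 0.0406, -0.022]
orientation: [0.008, 0.798, 0.602, 0.033]
contact_force: [-4.7, -0.5, 7.0]
grip_width: 0.549
t 14.82 tcp [ 0.474   0.0406 -0.022 ] F [-4.7 -0.5  7. ] w 0.549
holder xy of tcp [-28.4   6.7] yaw tooly -15.94 want -15.88
F along hx 1.7
shift cm [-0.34  0.03 -0.01]
tool z in holder x,y deg [-2.5   2.99]
```

```bash
python3 -m crank '[{"x":-0.35,"y":0,"z":0.07,"turn":0},{"x":-0.35,"y":0,"z":0.05,"turn":0},{"x":-0.25,"y":0,"z":0.05,"turn":0}]'; python3 st.py -17 7 -0.022
```

```text
t: 15.2
tcp_pos: [0.4746, 0.0338, -0.0217]
orientation: [0.008, 0.797, 0.602, 0.036]
contact_force: [-2.1, 4.7, 6.3]
grip_width: 0.555
t 15.2 tcp [ 0.4746  0.0338 -0.0217] F [-2.1  4.7  6.3] w 0.555
holder xy of tcp [-21.9   9.2] yaw tooly -15.92 want -15.88
F along hx -4.0
shift cm [-0.49 -0.22 -0.  ]
tool z in holder x,y deg [-2.79  3.21]
```

```bash
python3 -m crank '[{"x":-0.2,"y":-0.2,"z":0.06,"turn":0},{"x":-0.25,"y":-0.15,"z":0.05,"turn":0}]'; python3 st.py -17 7 -0.022
```

```text
t: 15.45
tcp_pos: [0.4738, 0.0314, -0.0207]
orientation: [0.009, 0.797, 0.603, 0.04]
contact_force: [0.5, 3.0, 5.3]
grip_width: 0.55
t 15.45 tcp [ 0.4738  0.0314 -0.0207] F [0.5 3.  5.3] w 0.55
holder xy of tcp [-19.5   9. ] yaw tooly -15.92 want -15.88
F along hx -3.0
shift cm [-0.25 -0.21  0.1 ]
tool z in holder x,y deg [-2.99  3.56]
```

```bash
python3 -m crank '[{"x":-0.25,"y":-0.1,"z":0.05,"turn":0},{"x":-0.25,"y":-0.05,"z":0.05,"turn":0}]'; python3 st.py -17 7 -0.022
```

```text
t: 15.7
tcp_pos: [0.4737, 0.0304, -0.02]
orientation: [0.008, 0.797, 0.602, 0.043]
contact_force: [-0.6, 18.2, 6.4]
grip_width: 0.551
t 15.7 tcp [ 0.4737  0.0304 -0.02  ] F [-0.6 18.2  6.4] w 0.551
holder xy of tcp [-18.4   9.2] yaw tooly -15.99 want -15.88
F along hx -17.4
shift cm [-0.15 -0.23  0.18]
tool z in holder x,y deg [-3.39  3.73]
```

```bash
python3 -m crank '[{"x":-0.2,"y":0,"z":0.12,"turn":0},{"x":-0.2,"y":0,"z":0.08,"turn":0}]'; python3 st.py -17 7 -0.022
cat > yaw.py <<'E'
from g import *
import sys
p=np.load("pose.npy")
F0=cv2.imread("pics/top0.png")
def rect(I,x0,y0,w,h,s=4,z=38):
    X,Y=np.meshgrid(x0+np.arange(w*s)/s,y0+np.arange(h*s)/s)
    q=proj("top",H2W(p,np.c_[X.ravel(),Y.ravel(),np.full(X.size,z)])).astype(np.float32)
    return cv2.remap(I,q[:,0].reshape(X.shape),q[:,1].reshape(X.shape),cv2.INTER_CUBIC)
g=lambda a:cv2.cvtColor(a,cv2.COLOR_BGR2GRAY)
def yaw(F,bx=-31,w=46,y0=-36,h=28):
    A=g(rect(F0,bx,y0,w,h)); B=g(rect(F,bx+31,y0,w,h)); W=np.eye(2,3,dtype=np.float32)
    cc,W=cv2.findTransformECC(A,B,W,cv2.MOTION_EUCLIDEAN,(3,300,1e-6),None,5)
    c=np.array([w*2,h*2,1]); print("cc",round(cc,3),"yaw",np.degrees(np.arctan2(W[1,0],W[0,0])).round(2),"travel",(31+((W@c)[0]-c[0])/4).round(2),"dy",(((W@c)[1]-c[1])/4).round(2))
if __name__=="__main__":
    a=capture("top")[:,:,::-1].copy(); np.save(sys.argv[1],a)
    cv2.imwrite(sys.argv[1][:-3]+"png",cv2.resize(a[185:260,210:310],None,fx=8,fy=8,interpolation=cv2.INTER_CUBIC))
    for k in((-31,46),(-27,40)):
        try: yaw(a,*k)
        except Exception as e: print("fail")
E
python3 yaw.py pics/t16.npy
```

```text
t: 15.95
tcp_pos: [0.4741, 0.0309, -0.0205]
orientation: [0.006, 0.797, 0.602, 0.046]
contact_force: [-5.8, 11.3, 10.9]
grip_width: 0.55
t 15.95 tcp [ 0.4741  0.0309 -0.0205] F [-5.8 11.3 10.9] w 0.55
holder xy of tcp [-19.    9.4] yaw tooly -16.05 want -15.88
F along hx -9.3
shift cm [-0.21 -0.25  0.12]
tool z in holder x,y deg [-3.82  3.73]
cc 0.548 yaw -1.97 travel 31.26 dy -0.35
cc 0.616 yaw -2.82 travel 31.38 dy -0.38
```

View pics/t16.png

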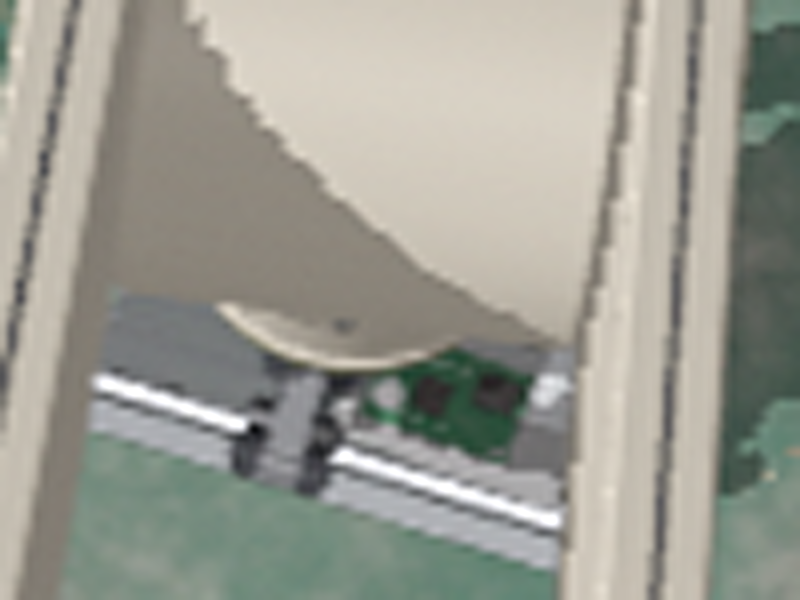

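```bash
python3 -m crank '[{"x":-0.35,"y":0,"z":0.05,"turn":0},{"x":-0.35,"y":0,"z":0.05,"turn":0}]'; python3 st.py -17 7 -0.022; python3 yaw.py pics/t17.npy
```

```text
t: 16.25
tcp_pos: [0.474, 0.0311, -0.02]
orientation: [0.002, 0.798, 0.601, 0.051]
contact_force: [-1.0, 22.5, 7.5]
grip_width: 0.554
t 16.25 tcp [ 0.474   0.0311 -0.02  ] F [-1.  22.5  7.5] w 0.554
holder xy of tcp [-19.2   9.3] yaw tooly -16.16 want -15.88
F along hx -21.4
shift cm [-0.24 -0.25  0.17]
tool z in holder x,y deg [-4.52  3.72]
cc 0.536 yaw -2.1 travel 31.34 dy -0.34
cc 0.6 yaw -2.93 travel 31.37 dy -0.33
```

```bash
python3 -m crank '[{"x":0.08,"y":0,"z":0.05,"turn":0}]'; python3 st.py
```

```text
t: 16.42
tcp_pos: [0.4748, 0.0326, -0.0199]
orientation: [0.002, 0.798, 0.601, 0.052]
contact_force: [-2.8, -2.8, 4.5]
grip_width: 0.549
t 16.43 tcp [ 0.4748  0.0326 -0.0199] F [-2.8 -2.8  4.5] w 0.549
holder xy of tcp [-20.9   9.6] yaw tooly -16.15 want -15.88
F along hx 3.4
tool z in holder x,y deg [-4.59  3.74]
```

```bash
python3 -m crank '[{"x":0.1,"y":0,"z":-0.3,"turn":0},{"x":0.1,"y":0,"z":-0.5,"turn":0},{"x":0.1,"y":0,"z":-1,"turn":0},{"x":0.2,"y":0,"z":-2,"turn":0},{"x":0.3,"y":0,"z":-4,"turn":0},{"x":3,"y":0,"z":-4,"turn":0},{"x":5,"y":0,"z":-4,"turn":0},{"x":5,"y":0,"z":-3,"turn":0},{"x":4,"y":0,"z":0,"turn":0},{"x":0,"y":0,"z":0,"turn":0}]'; python3 st.py; python3 yaw.py pics/t18.npy
```

```text
t: 17.68
tcp_pos: [0.5085, 0.195, 0.1927]
orientation: [0.003, 0.799, 0.599, 0.054]
contact_force: [-0.7, 0.1, -1.3]
grip_width: 0.547
t 17.68 tcp [0.5085 0.195  0.1927] F [-0.7  0.1 -1.3] w 0.547
holder xy of tcp [-186.2   -2.4] yaw tooly -16.4 want -15.88
F along hx 0.2
tool z in holder x,y deg [-4.77  4.01]
cc 0.943 yaw -2.37 travel 30.59 dy 0.27
cc 0.957 yaw -2.56 travel 30.63 dy 0.2
```

View pics/t18.png

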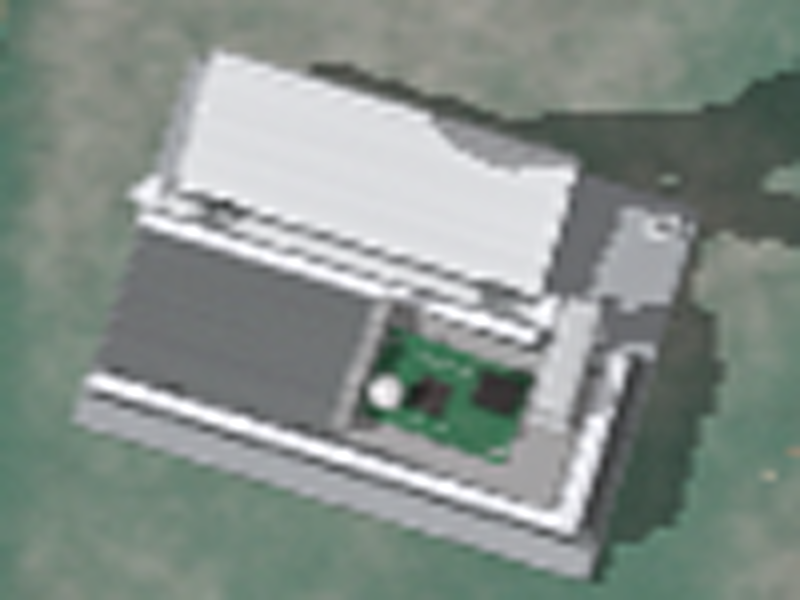

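```bash
python3 - <<'E'
from workcell import *
print(hand_in()); print(sense()["t"])
E
```

```text
the job is handed in; nothing more can be done
None
the job is handed in; nothing more can be done
```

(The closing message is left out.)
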